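# Find the heavy side of a flywheel with a turning bar and hold it down

### The arm

A 6-joint arm with a two-finger parallel gripper is mounted at the origin on the work surface. World frame = base frame: x ahead of the robot, y to its left, z up, the work surface at z = 0. Lengths are in mm, angles in rad, forces in N, time in s.
With the tool pointing down it reaches from about 350 to 875 mm from the base axis. Payload 4.2 kg.
Tool frame: the origin (TCP) lies between the finger pads; the fingertips stand 25 mm ahead of it and the grasp point (between the pads) lies 6 mm ahead of it; z points along the fingers, y is the line along which they close (so a half turn about z gives the same grasp; the last joint's range is limited). The gripper opens to 85 mm and grips with 20 to 120 N. Pads are 22 mm wide; open, the fingers measure 114 mm over their backs; the gripper's body (76 mm by 85 mm) begins 54 mm behind the grasp point. The pads swing forward as they close: fully open they stand 13 mm farther back than shut.
Start: joints at [1.568, 0.385, 0.008, 0, -1.194, -0.259], TCP at [161.73, 603.691, 256.312] pointing down, gripper open.
Joint ranges: [-3.14, 3.14], [-1.21, 2.06], [-1.07, 1.41], [-3.16, 2.05], [-2.99, -0.16], [-3.1, 3.1]. Speed limits (rad/s): [2.79, 2.79, 3.14, 3.14, 3.14, 3.14].

### API

Orientations are given as a unit quaternion [x, y, z, w].
In Python, from bench import read_state, imaging, workorder, nets gives the robot as it stands.
- The arm moves only by the tool apply_moves, never from a script. Its argument "rows" is a list of rows, each an object with "hand": the opening, from -1 (shut) to 1 (fully open); "delta_pos": the shift along the tool's x, y, z in mm, a list of three; "yaw": the turn about the tool's z in rad. A call has 1 to 12 rows; each row is the pose to reach, as a shift and turn from the pose commanded when the call began, along the tool's axes at that moment; what a row does not reach only later rows make up. A row lasts 1/12 s, in which the tool goes at most 41.7 mm and 7.16 degrees, less where a joint would pass 70% of its speed; a pose out of reach is approached as far as the arm can. A call with a gripper value outside its range is refused whole. The fingers move at their own pace and stop on an object; the grip force is fixed at half the most. Time passes only in rows, so rows that repeat a pose let the fingers close. It gives the time, the measured TCP pose, the force, the opening and the grip force at its end, in the units of the state.
- read_state(): the state, without advancing time (a new reading comes with each control period).
- imaging.get_image(name): name is "scene" or "top"; returns a dict with "pixels" (400x640x3 uint8, red, green, blue), "fx", "fy", "cx", "cy" (pixels), "xyz" and "rotation" of the camera in the world. Camera axes: x right, y down, z forward; pixel columns grow to the right and rows downward; lengths in mm; the calibration is good to about 2 mm. A picture is of the moment at which its call begins. There is no depth.
- workorder.job_done(): hands the job in; it is judged then, once.
Trained networks look in the newest picture that a camera, given by its name, has taken for a name from the list of things; names that differ only in an ending like _2 or _b are one class to them, and where a whole thing is asked for, a point or a joint stands for the part that bears it (a point fixed in the world has none). Each returns a list of dicts, best first, with "score" (0 to 1); they miss things now and then, are a little off and sometimes report something else, mostly with a low value. They report only what shows in the picture. A call takes as long as a camera call. They do not tell look-alikes from the thing itself.
- nets.find_in(camera, query): "location" ([row, column] in pixels, amid what is visible of it).
- nets.pinpoint(camera, query): "location" ([row, column] in pixels: a listed point, or the origin of a listed thing).
The state is a dict: "clock": time; "joints": joint angles; "joint_vel": joint speeds; "joint_efforts": joint torques, N m; "position": TCP position; "ee_rot": TCP orientation; "contact_force": force on the tool from outside, world axes, zero at the start; "wrist_torque": the same for the moment, N m; "gripper_width": finger opening in mm; "grasp_force": force on a finger pad.
Only numpy, scipy, OpenCV 4.12 (cv2) and the standard library are available. Lean on these libraries where they do the work, as an engineer would, in place of code of your own. Each camera call takes 0.05 s, during which the arm holds its last target. There are 200 camera calls.

### The job

The compressor's cast-aluminium flywheel has a lead counterweight cast inside its rim where nobody can see it, and its stiff new seals keep it wherever it is left. Take the turning bar out of the V-blocks, push its thin nose right through one of the six holes in the flywheel's web, wind the flywheel one full turn with it to feel where it is heavy, then bring the heavy side straight down and finish holding it there so I can mark the top: the program ends with the bar still gripped and through the hole. Leave the other things on the bench where they are.

Things in the scene. Friction and masses are not known exactly. Their poses are not given: they have to be found in the camera images.
- spindle_stand: grey welded stand with two bearing blocks up to 175 mm high, fixed to the bench; base plate 235 x 190 x 12 mm, reaching to x = -90 mm. Origin: on the bench under the shaft; z up; the shaft runs along x, 130 mm above the bench. The flywheel is on the shaft's -x end, its front looking to -x (roughly to the robot); the block behind it begins 22 mm behind the web's back
- shaft_front (a point): fixed point of the stand on the shaft's axis at the web's front face: at (-100, 0, 130) mm in the stand's frame, with the stand's axes
- flywheel (a joint): flywheel angle, rad, unlimited, counts on over turns; grows counter-clockwise seen from the front; starts within 0.52 of 0, where x of flywheel_hub is up. Dry seal drag about 0.21 N m, above the hidden weight's greatest moment (0.12 to 0.17 N m): it stays where left, turns harder as the heavy side rises, easier as it sinks. The heavy side may be anywhere but never starts at the bottom
- flywheel_hub (a point): centre of the web's front face, on the shaft's axis; z along the shaft out of the front; x, y turn with the flywheel. Cast-aluminium flywheel 180 mm across, web 14 mm thick (z = 0 to -14); rim (64 to 90 mm radius) 5 mm proud of the web front and back; hub 48 mm across, 8 mm proud in front, shaft end 9 mm
- flywheel_hole0 (a point): mouth of one of the six alike round holes, at its centre on the web's front face: 52 mm from the hub's centre along its x; the others follow every 60 degrees on the same circle. Each is 15 mm across and goes right through the 14 mm web; axes as flywheel_hub
- turning_bar: steel bar, 0.28 kg: a round handle 20 mm across and 120 mm long, then a thin nose 12 mm across and 28 mm long whose last 10 mm taper to 6 mm. Origin: on its axis in the middle of the handle; x along the bar towards the nose. It starts lying level in the V-blocks with its axis 45 mm above the bench.
- bar_shoulder (a point): on the bar's axis, 60 mm from its origin, where the handle ends and the nose begins; fully home this shoulder rests on the web's front face; x along the bar
- bar_tip (a point): end of the nose, on the bar's axis, 88 mm from its origin; x along the bar
- v_rest: fixed rest: plate 150 x 66 x 8 mm with two V-blocks, 18 mm thick and 47 mm high, 50 mm either side of its middle, leaving 82 mm of the handle's middle free between them; origin under its middle, x along the bar
- spanner: flat combination spanner, 200 mm long, 8 mm thick, lying on the bench; origin under its middle, handle along x
- hammer: hammer, 280 mm long, wooden handle along x, lying on the bench; origin under its middle
- grease_tin: round grey tin, 72 mm across, 95 mm tall; origin under its middle
- bearing_ring: steel ring, 52 mm across, 15 mm thick, lying flat; origin under its middle
- bearing_carton: cardboard box 75 x 75 x 45 mm; origin under its middle
- mould_block: two-part aluminium mould block 130 x 85 mm, 63 mm tall; origin under its middle
- bolt_tray: sheet-steel tray of bolts 130 x 100 x 35 mm; origin under its middle
There are look-alikes about, which are no part of the job. There is more than one size of the turning_bar; the job needs the middle-sized.

How it is judged:
By the outcome, as a careful person would: the job done as asked, in the order asked, and still so for the second after the job is handed in, while the arm keeps its last pose, push and grip.
It also fails if it takes over 70 s, if anything falls off the work surface, if the arm or the gripper's body presses on something with over 40 N, if the wrist force passes 120 N, or if a joint passes its speed limit or range.

## Working session

There is one attempt and no reset: what is moved stays moved. The work goes in short steps, Python scripts to look and compute and a tool call to move; the robot and the scene stay as the last step left them, time stands still between calls to the robot, and variables do not carry over. Pictures are saved under pics/ and viewed, at most 10 in all, crops included, and the job is handed in when it is done.

Besides the shell and the picture viewer there is one more tool, called after "Emit:" by a JSON object that holds its "name" and its "arguments". apply_moves: Moves the arm, as the interface text tells. Its arguments: {"type":"object","properties":{"rows":{"type":"array"}},"required":["rows"]}

```bash
ls; mkdir -p pics; cat > h.py <<'E'
import numpy as np, cv2
from bench import read_state, imaging, workorder, nets
from scipy.spatial.transform import Rotation as R
def cam(n):
    im=imaging.get_image(n); im['xyz']=np.array(im['xyz'],float)
    r=np.array(im['rotation'],float); im['R']=r if r.shape==(3,3) else R.from_quat(r).as_matrix()
    return im
def ray(im,rc):
    d=im['R']@np.array([(rc[1]-im['cx'])/im['fx'],(rc[0]-im['cy'])/im['fy'],1]); return im['xyz'],d/np.linalg.norm(d)
def atz(im,rc,z):
    o,d=ray(im,rc); return o+d*(z-o[2])/d[2]
def proj(im,p):
    q=im['R'].T@(np.array(p,float)-im['xyz']); return np.array([im['cy']+im['fy']*q[1]/q[2],im['cx']+im['fx']*q[0]/q[2]])
def tri(rs):
    A=0;b=0
    for o,d in rs:
        P=np.eye(3)-np.outer(d,d);A=A+P;b=b+P@o
    x=np.linalg.solve(A,b); return x,[np.linalg.norm((np.eye(3)-np.outer(d,d))@(x-o)) for o,d in rs]
def save(im,name,box=None,s=1):
    p=im['pixels'][:,:,::-1]
    if box: p=p[box[0]:box[1],box[2]:box[3]]
    cv2.imwrite('pics/'+name,cv2.resize(p,None,fx=s,fy=s,interpolation=cv2.INTER_CUBIC))
E
python3 - <<'E'
from h import *
for n in ['scene','top']:
    im=cam(n); save(im,n+'0.png')
    print(n,im['fx'],im['cx'],im['cy'],im['xyz'],im['R'].round(3).tolist())
    for q in ['turning_bar','bar_shoulder','bar_tip','v_rest','shaft_front','flywheel_hub','flywheel_hole0','spindle_stand']:
        print(q,[(np.round(d['location']).tolist(),round(d['score'],2)) for d in nets.pinpoint(n,q)][:6])
print(read_state())
E
```

```text
pics
scene 453.01360969771105 325.1813069694179 201.09271794147824 [1473.42637305  218.69133877 1285.05457376] [[-0.164, 0.744, -0.647], [0.986, 0.111, -0.121], [-0.018, -0.658, -0.752]]
turning_bar [([162.0, 253.0], 0.59), ([204.0, 210.0], 0.52), ([202.0, 247.0], 0.44)]
bar_shoulder [([176.0, 256.0], 0.79), ([219.0, 238.0], 0.72), ([200.0, 222.0], 0.6), ([215.0, 243.0], 0.44)]
bar_tip [([182.0, 253.0], 0.71), ([194.0, 226.0], 0.65), ([218.0, 238.0], 0.51)]
v_rest [([212.0, 247.0], 0.59)]
shaft_front [([221.0, 316.0], 0.69)]
flywheel_hub [([220.0, 315.0], 0.92)]
flywheel_hole0 [([209.0, 308.0], 0.57)]
spindle_stand [([265.0, 308.0], 0.72)]
top 394.0440907087261 313.4838777308054 200.47927172787482 [ 321.50846158   -8.35639469 1177.40949118] [[-0.023, -0.989, 0.143], [-1.0, 0.025, 0.012], [-0.015, -0.143, -0.99]]
turning_bar [([292.0, 427.0], 0.88), ([210.0, 405.0], 0.71), ([210.0, 457.0], 0.58)]
bar_shoulder [([186.0, 405.0], 0.64), ([223.0, 451.0], 0.63), ([167.0, 305.0], 0.6), ([265.0, 416.0], 0.59)]
bar_tip [([255.0, 408.0], 0.84)]
v_rest [([205.0, 405.0], 0.78)]
shaft_front [([17
[... 200 characters left out ...]
joints': array([ 1.56760545e+00,  3.84711031e-01,  7.88125508e-03,  6.74902037e-07,
       -1.19399091e+00, -2.58587822e-01]), 'joint_vel': array([-0.00013692,  0.00102009,  0.00081685,  0.00055671, -0.00118365,
        0.00192483]), 'joint_efforts': array([ 4.10427747e-04, -3.92071044e+01,  1.88621128e+01,  4.19078663e+00,
       -3.01975906e-04,  4.03788874e-06]), 'position': array([161.72728276, 603.68724733, 256.29815953]), 'ee_rot': array([ 9.91446228e-01, -1.30515813e-01,  1.86218051e-06,  1.20394343e-05]), 'contact_force': array([0.8349598 , 0.32718255, 0.27944135]), 'wrist_torque': array([ 0.00853873,  0.01093932, -0.00287374]), 'grasp_force': 0.0, 'gripper_width': 85.59695104559884}
```

View pics/scene0.png

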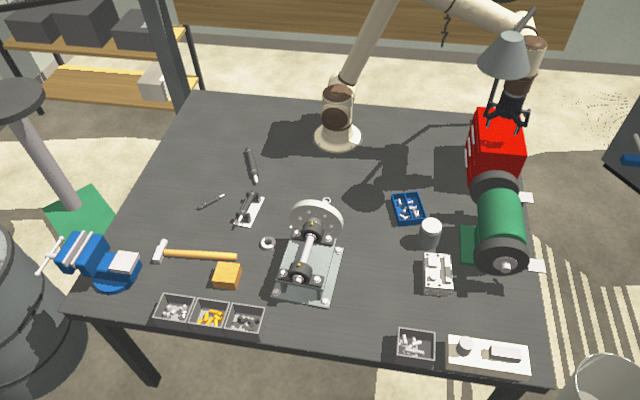

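View pics/top0.png

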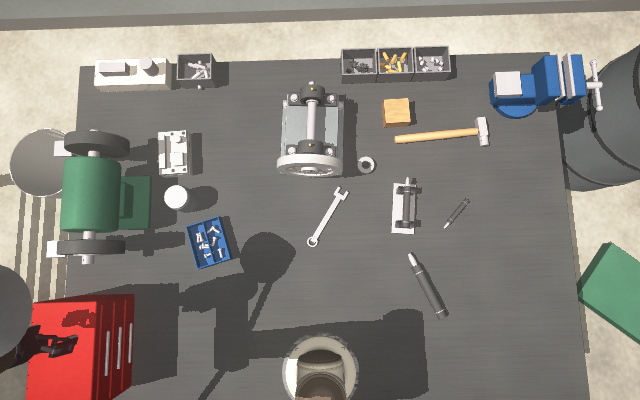

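The scene picture shows the flywheel at about (220,315), the V-rest with a bar at (210,247), a large bar on the bench at (165,251) and a small one at (202,210). In the top picture these are at (168,311), (205,405), (287,427) and (212,457). The bar in the V-blocks fits: it lies in the rest and is middle-sized. I'll confirm that with an enlarged crop.

```bash
python3 - <<'E'
from h import *
t=cam('top');s=cam('scene')
a=cv2.resize(t['pixels'][165:245,380:480,::-1],(500,400),interpolation=cv2.INTER_CUBIC)
b=cv2.resize(s['pixels'][180:240,200:275,::-1],(500,400),interpolation=cv2.INTER_CUBIC)
cv2.imwrite('pics/bars.png',cv2.resize(np.hstack([a,b]),(800,320)))
a=cv2.resize(t['pixels'][130:190,265:355,::-1],(600,400),interpolation=cv2.INTER_CUBIC)
b=cv2.resize(s['pixels'][185:260,270:360,::-1],(480,400),interpolation=cv2.INTER_CUBIC)
cv2.imwrite('pics/wheel.png',cv2.resize(np.hstack([a,b]),(800,296)))
for q in [(292,427),(210,405),(212,457)]: print(atz(t,q,15))
for q in ['flywheel_hub','flywheel_hole0','bar_shoulder','bar_tip','turning_bar','v_rest','spindle_stand']:
    L=[(nm,d['location']) for nm,im in (('t',t),('s',s)) for d in nets.pinpoint({'t':'top','s':'scene'}[nm],q)]
    for x in [l for l in L if l[0]=='t']:
        for y in [l for l in L if l[0]=='s']:
            p,e=tri([ray(t,x[1]),ray(s,y[1])])
            if max(e)<8: print(q,p.round(1),np.round(e,1),np.round(x[1]),np.round(y[1]))
E
```

```text
[ 215.71838424 -314.12213313   15.        ]
[ 454.11251076 -264.43565731   15.        ]
[ 444.39039982 -417.00610054   15.        ]
flywheel_hub [558.2  12.8 129.9] [1.8 1.8] [170. 309.] [218. 315.]
flywheel_hub [560.8  17.3 114.8] [2.5 2.5] [170. 309.] [222. 317.]
flywheel_hole0 [561.8  -6.3 182.9] [3.5 3.5] [163. 318.] [208. 310.]
bar_shoulder [ 293.7 -279.7   33.4] [0.3 0.3] [265. 415.] [173. 254.]
bar_shoulder [ 519.5 -262.5   42.6] [0. 0.] [187. 405.] [216. 242.]
bar_shoulder [ 415.5 -388.4   -1.4] [5.8 5.8] [222. 448.] [199. 221.]
bar_tip [ 319.4 -269.1   10.7] [1.4 1.4] [256. 408.] [182. 256.]
bar_tip [ 403.9 -366.6   18.2] [3.3 3.3] [226. 442.] [194. 226.]
turning_bar [ 463.2 -265.5   46.6] [0.7 0.7] [206. 407.] [204. 245.]
turning_bar [ 439.  -221.6  240.7] [0.8 0.8] [206. 407.] [162. 251.]
turning_bar [ 197.3 -396.1 -279.3] [2.1 2.1] [290. 429.] [204. 245.]
turning_bar [ 223.1 -315.9   23. ] [1.4 1.4] [290. 429.] [162. 251.]
turning_bar [ 460.  -412.4   15.8] [3.9 3.9] [206. 456.] [204. 210.]
v_rest [ 458.8 -264.6    9.5] [3.2 3.2] [209. 404.] [209. 246.]
spindle_stand [662.7   2.6  14.7] [3.1 3.1] [144. 314.] [264. 309.]
spindle_stand [ 470.6  -40.2 -284.4] [4.4 4.4] [217. 326.] [264. 309.]
```

View pics/bars.png

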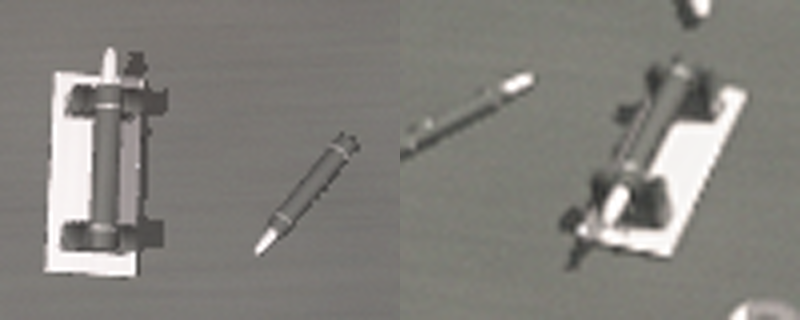

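View pics/wheel.png

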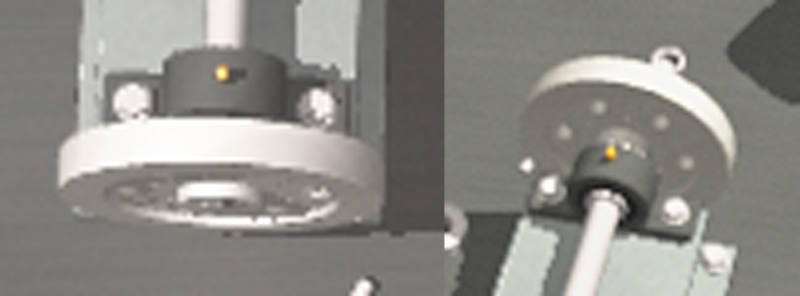

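The bar in the V-blocks is confirmed as the middle-sized one. Its tip is near top (177,407.5), the handle's end near (226,406), and the nose points to +x. Back holes of the flywheel show at about scene (212,309), (218,300), (216,325) and (226,331). Next I'll fit the poses.

```bash
cat > fit.py <<'E'
from h import *
from scipy.optimize import least_squares
t=cam('top');s=cam('scene')
def cen(im,rc,w,f):
    r,c=int(round(rc[0])),int(round(rc[1])); p=im['pixels'][r-w:r+w+1,c-w:c+w+1].astype(float); g=f(p); g=np.clip(g-np.percentile(g,60),0,None)
    rr,cc=np.mgrid[r-w:r+w+1,c-w:c+w+1]; return np.array([(g*rr).sum(),(g*cc).sum()])/g.sum()
lum=lambda p:p.sum(2); org=lambda p:p[:,:,0]-p[:,:,2]
def dots(im,box):
    p=im['pixels'].astype(int); m=((p[:,:,0]-p[:,:,2]>70)).astype(np.uint8); mm=m*0; mm[box[0]:box[1],box[2]:box[3]]=m[box[0]:box[1],box[2]:box[3]]
    n,_,st,c=cv2.connectedComponentsWithStats(mm); return [x[::-1] for x in c[1:]]
dt=dots(t,(75,160,285,340));ds=dots(s,(210,300,285,330)); print('dots',np.round(dt,1).tolist(),np.round(ds,1).tolist())
for a in dt:
    for b in ds:
        p,e=tri([ray(t,a),ray(s,b)]); print(p.round(1),np.round(e,1))
H=[cen(s,x,2,lum) for x in [(212.1,308.7),(218.4,300.4),(215.9,324.9),(226.3,331.3)]]; print(np.round(H,1).tolist())
avg={}
for nm,im,n in (('t',t,'top'),('s',s,'scene')):
    for q in ['flywheel_hub','shaft_front','flywheel_hole0']:
        L=[]
        for k in range(3):
            cam(n); d=nets.pinpoint(n,q); L.append(d[0]['location'] if d else [np.nan]*2)
        avg[nm,q]=np.median(L,0); print(nm,q,np.round(L,1).tolist())
def pts(v):
    x,y,z,yaw,th=v; c=np.array([x,y,z]); ax=np.array([np.cos(yaw),np.sin(yaw),0]); left=np.array([-np.sin(yaw),np.cos(yaw),0])
    hole=lambda k,d:c+ax*d+52*(np.cos(th+k*np.pi/3)*np.array([0,0,1])+np.sin(th+k*np.pi/3)*left)
    return c,ax,hole
def res(v):
    c,ax,hole=pts(v); o=[]
    for h in H: o.append(min((proj(s,hole(k,14))-h for k in range(6)),key=np.linalg.norm))
    for nm,im in (('t',t),('s',s)):
        o+=[0.5*(proj(im,c)-avg[nm,q]) for q in ('flywheel_hub','shaft_front')]
    for im,dd in ((t,dt),(s,ds)):
        for a in dd:
            oo,d=ray(im,a); n=np.cross(d,ax); 
            # distance of dot ray to vertical plane through axis at z~178
            P=oo+d*(178-oo[2])/d[2]; o.append(np.array([((P-c)@np.array([-ax[1],ax[0],0]))/2.5]))
    o.append(np.array([(c[2]-130)/2])); return np.concatenate(o)
for t0 in (-.45,-.2,0,.2,.45):
    f=least_squares(res,[558,10,130,-.08,t0],loss='soft_l1'); print(f.x.round(3),round(f.cost,2))
# bar
for q in ['bar_shoulder','bar_tip','turning_bar','v_rest']:
    for n,im in (('top',t),('scene',s)):
        cam(n); print(q,n,[np.round(atz(im,d['location'],0 if q=='v_rest' else 45),1).tolist() for d in nets.pinpoint(n,q)])
print('manual',atz(t,(177,407.5),45),atz(t,(226,406),45))
E
python3 fit.py
```

```text
dots [[88.2, 311.4], [144.0, 309.5]] [[223.0, 311.5], [264.1, 298.9]]
[711.9  18.2 298.5] [17.4 17.4]
[770.1   3.3 175.3] [0.9 0.9]
[615.7  11.8 176.4] [1. 1.]
[667.  -6.  19.] [20.4 20.4]
[[211.7, 308.8], [218.0, 300.0], [215.5, 324.5], [225.9, 330.9]]
t flywheel_hub [[170.0, 310.7], [167.3, 311.1], [168.6, 310.0]]
t shaft_front [[170.3, 306.0], [168.4, 306.2], [169.0, 305.1]]
t flywheel_hole0 [[163.9, 319.5], [165.0, 319.7], [163.6, 316.9]]
s flywheel_hub [[218.9, 313.5], [217.6, 314.6], [220.8, 315.2]]
s shaft_front [[221.8, 316.5], [220.6, 316.5], [223.3, 317.4]]
s flywheel_hole0 [[208.1, 308.9], [209.1, 310.5], [208.8, 308.4]]
[ 5.59994e+02  1.60480e+01  1.29895e+02 -6.00000e-02 -3.86000e-01] 2.83
[ 5.59994e+02  1.60480e+01  1.29895e+02 -6.00000e-02 -3.86000e-01] 2.83
[ 5.59994e+02  1.60480e+01  1.29895e+02 -6.00000e-02 -3.86000e-01] 2.83
[ 5.59994e+02  1.60480e+01  1.29895e+02 -6.00000e-02 -3.86000e-01] 2.83
[ 5.59994e+02  1.60480e+01  1.29895e+02 -6.00000e-02  6.61000e-01] 2.83
bar_shoulder top [[584.1, 25.1, 45.0], [513.9, -258.5, 45.0], [298.3, -271.6, 45.0], [401.8, -382.7, 45.0], [427.5, -34.9, 45.0]]
bar_shoulder scene [[519.3, -275.4, 45.0], [325.3, -267.7, 45.0], [447.7, -359.5, 45.0]]
bar_tip top [[541.9, -273.4, 45.0], [398.3, -358.5, 45.0], [322.9, -262.6, 45.0]]
bar_tip scene [[543.1, -274.5, 45.0], [363.7, -258.0, 45.0], [423.1, -355.8, 45.0], [608.9, -143.0, 45.0]]
turning_bar top [[221.9, -309.0, 45.0], [452.5, -267.4, 45.0], [451.6, -409.0, 45.0], [594.7, -18.1, 45.0]]
turning_bar scene [[248.2, -311.2, 45.0], [455.5, -259.7, 45.0], [494.1, -391.6, 45.0]]
v_rest top [[463.3, -269.1, 0.0]]
v_rest scene [[454.5, -261.4, 0.0]]
manual [ 547.35804922 -270.51402117   45.        ] [ 404.49082052 -258.1009519    45.        ]
```

Emit:
{"name": "apply_moves", "arguments": {"rows": [{"hand": 1,"delta_pos": [0,0,-40],"yaw": 0},{"hand": 1,"delta_pos": [360,270,-64],"yaw": -0.17},{"hand": 1,"delta_pos": [360,270,-64],"yaw": -0.17},{"hand": 1,"delta_pos": [360,270,-64],"yaw": -0.17},{"hand": 1,"delta_pos": [360,270,-64],"yaw": -0.17},{"hand": 1,"delta_pos": [360,270,-64],"yaw": -0.17},{"hand": 1,"delta_pos": [360,270,-64],"yaw": -0.17},{"hand": 1,"delta_pos": [360,270,-64],"yaw": -0.17},{"hand": 1,"delta_pos": [360,270,-64],"yaw": -0.17},{"hand": 1,"delta_pos": [360,270,-64],"yaw": -0.17},{"hand": 1,"delta_pos": [360,270,-64],"yaw": -0.17},{"hand": 1,"delta_pos": [360,270,-64],"yaw": -0.17}]}}

```text
clock: 5.4
position: [440.7, 247.4, 321.0]
ee_rot: [0.999, -0.046, 0.0, -0.0]
contact_force: [0.5, 0.2, -0.3]
gripper_width: 85.3
grasp_force: 0.0
```

```bash
cat >> h.py <<'E'
def to(p,yaw):
    s=read_state(); r=R.from_quat(s['ee_rot']).as_matrix(); y=np.arctan2(r[1,0],r[0,0])
    print('clk',round(s['clock'],2),'pos',s['position'].round(1),'yaw',round(y,4),'tilt',r[:2,2].round(4),'delta',(r.T@(np.array(p)-s['position'])).round(1),'dyaw',round(-(yaw-y),3),'F',s['contact_force'].round(2),'j',s['joints'].round(2))
E
python3 -c "
from h import *
to([457,-263.3,200],-.09)"
```

```text
clk 5.4 pos [440.7 247.4 321. ] yaw -0.0925 tilt [0.0009 0.0005] delta [ 63.3 507.1 120.7] dyaw -0.002 F [ 0.5   0.23 -0.34] j [ 0.83  0.14 -0.17  0.   -1.26  0.64]
```

Emit:
{"name": "apply_moves", "arguments": {"rows": [{"hand": 1,"delta_pos": [63,507,120],"yaw": 0},{"hand": 1,"delta_pos": [63,507,120],"yaw": 0},{"hand": 1,"delta_pos": [63,507,120],"yaw": 0},{"hand": 1,"delta_pos": [63,507,120],"yaw": 0},{"hand": 1,"delta_pos": [63,507,120],"yaw": 0},{"hand": 1,"delta_pos": [63,507,120],"yaw": 0},{"hand": 1,"delta_pos": [63,507,120],"yaw": 0},{"hand": 1,"delta_pos": [63,507,120],"yaw": 0},{"hand": 1,"delta_pos": [63,507,120],"yaw": 0},{"hand": 1,"delta_pos": [63,507,120],"yaw": 0},{"hand": 1,"delta_pos": [63,507,120],"yaw": 0},{"hand": 1,"delta_pos": [63,507,120],"yaw": 0}]}}

```text
clock: 6.4
position: [454.8, -238.9, 205.9]
ee_rot: [0.999, -0.046, 0.0, 0.0]
contact_force: [1.2, 0.5, 0.9]
gripper_width: 85.3
grasp_force: 0.0
```

```bash
python3 -c "
from h import *
to([457,-263.3,51],-.09)
t=cam('top');s=cam('scene');print(t['xyz'])
p=t['pixels'];a=cv2.resize(t['pixels'][165:245,370:440,::-1],(350,400),interpolation=2)
b=cv2.resize(s['pixels'][170:240,205:285,::-1],(450,400),interpolation=2)
cv2.imwrite('pics/pre.png',np.hstack([a,b]))"
```

```text
clk 6.4 pos [ 454.8 -238.9  205.9] yaw -0.0917 tilt [ 0.001  -0.0003] delta [  4.2  24.1 154.9] dyaw -0.002 F [1.2  0.53 0.85] j [-0.17  0.24 -0.34  0.   -0.99  1.65]
[ 321.50846158   -8.35639469 1177.40949118]
```

View pics/pre.png

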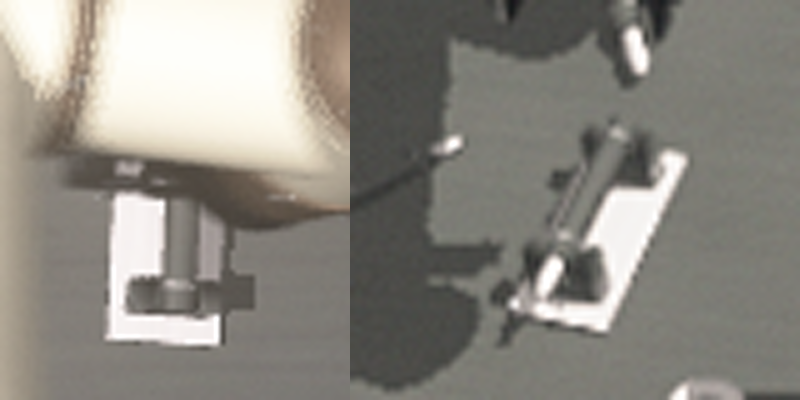

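```bash
python3 -c "
from h import *
s=cam('scene')
for q in [(192.4,252.6),(211.2,243.2),(220.4,239.7)]: print(atz(s,q,45).round(1), atz(s,q,55).round(1))"
```

```text
[ 404.  -254.7   45. ] [ 412.6 -250.9   55. ]
[ 497.4 -263.7   45. ] [ 505.2 -259.8   55. ]
[ 540.1 -264.1   45. ] [ 547.6 -260.2   55. ]
```

Emit:
{"name": "apply_moves", "arguments": {"rows": [{"hand": 1,"delta_pos": [4,24,0],"yaw": 0},{"hand": 1,"delta_pos": [4,24,30],"yaw": 0},{"hand": 1,"delta_pos": [4,24,70],"yaw": 0},{"hand": 1,"delta_pos": [4,24,85],"yaw": 0},{"hand": 1,"delta_pos": [4,24,85],"yaw": 0}]}}

```text
clock: 6.97
position: [454.5, -259.3, 117.6]
ee_rot: [0.999, -0.046, -0.004, -0.001]
contact_force: [-0.3, 0.3, -0.6]
gripper_width: 85.5
grasp_force: 0.0
```

Emit:
{"name": "apply_moves", "arguments": {"rows": [{"hand": 1,"delta_pos": [0,0,0],"yaw": -0.01},{"hand": 1,"delta_pos": [0,0,0],"yaw": -0.01}]}}

```text
clock: 7.13
position: [458.4, -260.8, 122.8]
ee_rot: [0.999, -0.04, 0.002, 0.001]
contact_force: [0.0, -0.1, -0.1]
gripper_width: 85.3
grasp_force: 0.0
```

```bash
python3 -c "
from h import *
to([457,-262.0,51],-.08)"
```

```text
clk 7.13 pos [ 458.4 -260.8  122.8] yaw -0.0794 tilt [ 0.0034 -0.0013] delta [-1.6  1.2 71.8] dyaw 0.001 F [ 0.03 -0.13 -0.07] j [-0.21  0.36 -0.41  0.   -0.8   1.7 ]
```

Emit:
{"name": "apply_moves", "arguments": {"rows": [{"hand": 1,"delta_pos": [-1.5,1,30],"yaw": 0},{"hand": 1,"delta_pos": [-1.5,1,60],"yaw": 0},{"hand": 1,"delta_pos": [-1.5,1,71],"yaw": 0},{"hand": 1,"delta_pos": [-1.5,1,71],"yaw": 0},{"hand": 0.2,"delta_pos": [-1.5,1,71],"yaw": 0},{"hand": -0.3,"delta_pos": [-1.5,1,71],"yaw": 0},{"hand": -1,"delta_pos": [-1.5,1,71],"yaw": 0},{"hand": -1,"delta_pos": [-1.5,1,71],"yaw": 0},{"hand": -1,"delta_pos": [-1.5,1,71],"yaw": 0},{"hand": -1,"delta_pos": [-1.5,1,71],"yaw": 0}]}}

```text
clock: 7.97
position: [456.1, -259.6, 51.3]
ee_rot: [0.999, -0.042, 0.001, -0.002]
contact_force: [-0.2, 15.3, 9.3]
gripper_width: 18.5
grasp_force: 58.2
```

```bash
python3 -c "
from h import *
to([457,-262.0,51],-.08);print(read_state()['wrist_torque'])"
```

```text
clk 7.97 pos [ 456.1 -259.6   51.3] yaw -0.0837 tilt [0.0022 0.0029] delta [1.1 2.4 0.3] dyaw -0.004 F [-0.23 15.29  9.29] j [-0.21  0.46 -0.48 -0.01 -0.63  1.7 ]
[ 4.27850785 -0.01445363 -0.15835297]
```

Emit:
{"name": "apply_moves", "arguments": {"rows": [{"hand": -1,"delta_pos": [0,0,-10],"yaw": 0},{"hand": -1,"delta_pos": [0,0,-30],"yaw": 0},{"hand": -1,"delta_pos": [0,0,-60],"yaw": 0},{"hand": -1,"delta_pos": [-20,0,-100],"yaw": -0.02},{"hand": -1,"delta_pos": [-36,-20,-134],"yaw": -0.02},{"hand": -1,"delta_pos": [-36,-55,-134],"yaw": -0.02},{"hand": -1,"delta_pos": [-36,-95,-134],"yaw": -0.02},{"hand": -1,"delta_pos": [-36,-135,-134],"yaw": -0.02},{"hand": -1,"delta_pos": [-36,-175,-134],"yaw": -0.02},{"hand": -1,"delta_pos": [-36,-215,-134],"yaw": -0.02},{"hand": -1,"delta_pos": [-36,-250,-134],"yaw": -0.02},{"hand": -1,"delta_pos": [-36,-263,-134],"yaw": -0.02}]}}

```text
clock: 8.97
position: [440.9, 6.3, 184.3]
ee_rot: [1.0, -0.029, 0.001, -0.0]
contact_force: [0.3, -0.6, -1.8]
gripper_width: 18.0
grasp_force: 59.1
```

Emit:
{"name": "apply_moves", "arguments": {"rows": [{"hand": -1,"delta_pos": [0,0,0],"yaw": 0},{"hand": -1,"delta_pos": [0,0,0],"yaw": 0},{"hand": -1,"delta_pos": [0,0,0],"yaw": 0},{"hand": -1,"delta_pos": [0,0,0],"yaw": 0}]}}

```text
clock: 9.3
position: [440.4, 2.1, 183.8]
ee_rot: [0.999, -0.032, -0.0, 0.0]
contact_force: [0.2, -0.1, -2.6]
gripper_width: 17.9
grasp_force: 59.1
```

```bash
python3 -c "
from h import *
to([442,3.5,184.4],-.06);print(read_state()['wrist_torque'])
t=cam('top');s=cam('scene')
for q in ['bar_shoulder','bar_tip','flywheel_hole0']:
  for n in ('top','scene'): print(q,n,[(np.round(d['location'],1).tolist(),round(d['score'],2)) for d in nets.pinpoint(n,q)])
print(proj(t,[534,-2,178]),proj(s,[534,-2,178]))
a=cv2.resize(t['pixels'][130:230,265:365,::-1],(400,400),interpolation=2)
b=cv2.resize(s['pixels'][160:240,270:350,::-1],(400,400),interpolation=2)
cv2.imwrite('pics/pre2.png',np.hstack([a,b]))"
```

```text
clk 9.3 pos [440.4   2.1 183.8] yaw -0.0634 tilt [-0.0008 -0.0002] delta [ 1.5 -1.5 -0.6] dyaw -0.003 F [ 0.21 -0.09 -2.57] j [ 0.38  0.14 -0.53 -0.   -0.9   1.13]
[ 0.01247722  0.04042016 -0.0254215 ]
bar_shoulder top [([265.0, 411.0], 0.68), ([223.4, 449.8], 0.47)]
bar_shoulder scene [([178.1, 256.1], 0.75), ([196.7, 314.9], 0.61), ([200.3, 221.3], 0.41)]
bar_tip top [([256.9, 408.8], 0.93), ([225.1, 443.5], 0.71)]
bar_tip scene [([186.3, 253.2], 0.75), ([201.1, 308.6], 0.44)]
flywheel_hole0 top [([162.8, 318.2], 0.96)]
flywheel_hole0 scene [([210.3, 306.6], 0.91), ([223.4, 314.8], 0.32)]
[174.35827109 315.10216265] [202.65364285 311.59467428]
```

View pics/pre2.png

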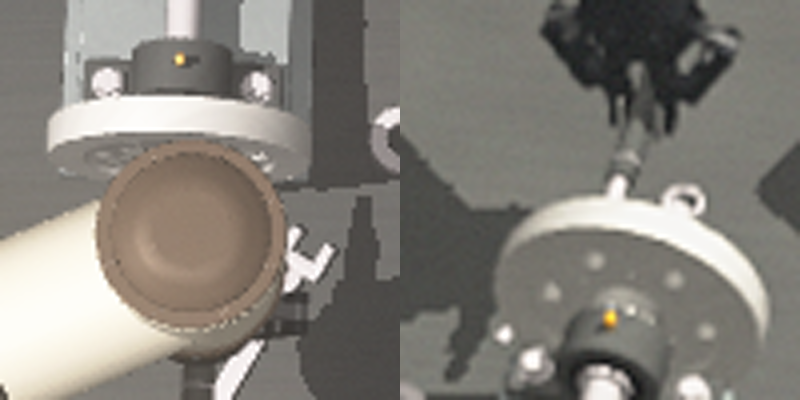

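```bash
python3 -c "
from h import *
s=cam('scene');p=np.array([440.4,2.1,177.5]);ax=np.array([.998,-.0634,0])
for d in (40,50,60,64,70,75,80,92,97,118,132): print(d,proj(s,p+ax*d).round(1), ((proj(s,p+ax*d)-[160,270])*5).round())
print(read_state()['wrist_torque'])"
```

```text
40 [190.7 315. ] [154. 225.]
50 [192.9 314.3] [165. 221.]
60 [195.1 313.6] [176. 218.]
64 [196.  313.3] [180. 216.]
70 [197.3 312.8] [187. 214.]
75 [198.4 312.5] [192. 212.]
80 [199.6 312.1] [198. 210.]
92 [202.3 311.2] [211. 206.]
97 [203.4 310.8] [217. 204.]
118 [208.3 309.2] [241. 196.]
132 [211.5 308.1] [258. 190.]
[-0.03526293  0.04703446 -0.00464416]
```

Emit:
{"name": "apply_moves", "arguments": {"rows": [{"hand": -1,"delta_pos": [2,-1.5,-0.5],"yaw": 0},{"hand": -1,"delta_pos": [8,-1.5,-0.5],"yaw": 0},{"hand": -1,"delta_pos": [15,-1.5,-0.5],"yaw": 0},{"hand": -1,"delta_pos": [20,-1.5,-0.5],"yaw": 0},{"hand": -1,"delta_pos": [24,-1.5,-0.5],"yaw": 0},{"hand": -1,"delta_pos": [28,-1.5,-0.5],"yaw": 0},{"hand": -1,"delta_pos": [31,-1.5,-0.5],"yaw": 0},{"hand": -1,"delta_pos": [31,-1.5,-0.5],"yaw": 0}]}}

```text
clock: 10.42
position: [472.6, 2.7, 184.4]
ee_rot: [1.0, -0.031, 0.0, 0.0]
contact_force: [0.1, 0.2, -2.3]
gripper_width: 18.2
grasp_force: 59.1
```

```bash
python3 -c "
from h import *
to([500,0,184.4],-.06)
s=cam('scene');save(s,'in1.png',(160,240,270,350),5)"
```

```text
clk 10.42 pos [472.6   2.7 184.4] yaw -0.062 tilt [ 0.0001 -0.0001] delta [27.5  1.  -0. ] dyaw -0.002 F [ 0.05  0.19 -2.27] j [ 0.35  0.2  -0.46  0.   -0.91  1.16]
```

View pics/in1.png

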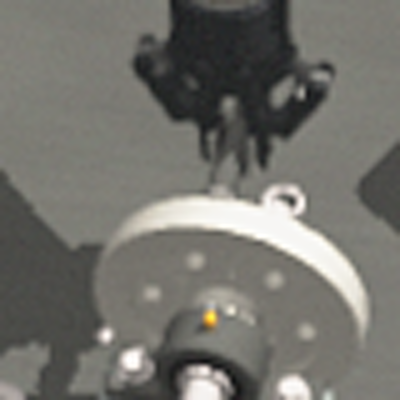

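The bar's nose has disappeared behind the rim in line with the upper-left hole at crop (195,260), and there is no contact force. Pushing on.

Emit:
{"name": "apply_moves", "arguments": {"rows": [{"hand": -1,"delta_pos": [3,0,0],"yaw": 0},{"hand": -1,"delta_pos": [6,0,0],"yaw": 0},{"hand": -1,"delta_pos": [8,0,0],"yaw": 0},{"hand": -1,"delta_pos": [8,0,0],"yaw": 0}]}}

```text
clock: 10.8
position: [480.2, 2.0, 184.4]
ee_rot: [1.0, -0.031, -0.0, 0.0]
contact_force: [0.4, -1.7, -3.0]
gripper_width: 18.5
grasp_force: 59.2
```

```bash
python3 -c "
from h import *
to([500,0,184.4],-.06);print(read_state()['wrist_torque'])"
```

```text
clk 10.8 pos [480.2   2.  184.4] yaw -0.0621 tilt [-0.0002 -0.0003] delta [19.9  0.8  0. ] dyaw -0.002 F [ 0.4  -1.74 -2.97] j [ 0.34  0.21 -0.44  0.   -0.92  1.16]
[-0.37531745 -0.10446501 -0.09521746]
```

Emit:
{"name": "apply_moves", "arguments": {"rows": [{"hand": -1,"delta_pos": [3,0.5,0],"yaw": 0},{"hand": -1,"delta_pos": [6,0.5,0],"yaw": 0},{"hand": -1,"delta_pos": [8,0.5,0],"yaw": 0},{"hand": -1,"delta_pos": [8,0.5,0],"yaw": 0}]}}

```text
clock: 11.13
position: [488.5, 1.3, 184.5]
ee_rot: [1.0, -0.031, 0.0, -0.0]
contact_force: [-0.3, -0.8, -2.6]
gripper_width: 18.3
grasp_force: 59.2
```

```bash
python3 -c "
from h import *
to([500,0,184.4],-.06);print(read_state()['wrist_torque'])"
```

```text
clk 11.13 pos [488.5   1.3 184.5] yaw -0.0619 tilt [0.0005 0.    ] delta [11.6  0.6  0.1] dyaw -0.002 F [-0.31 -0.77 -2.6 ] j [ 0.34  0.22 -0.42  0.   -0.92  1.17]
[-0.07191469 -0.05027619  0.01177618]
```

Emit:
{"name": "apply_moves", "arguments": {"rows": [{"hand": -1,"delta_pos": [2,0,0],"yaw": 0},{"hand": -1,"delta_pos": [4,0,0],"yaw": 0},{"hand": -1,"delta_pos": [6,0,0],"yaw": 0},{"hand": -1,"delta_pos": [6,0,0],"yaw": 0}]}}

```text
clock: 11.47
position: [494.3, 0.9, 184.5]
ee_rot: [1.0, -0.031, 0.0, 0.0]
contact_force: [-0.6, -1.5, -2.0]
gripper_width: 17.9
grasp_force: 59.2
```

```bash
python3 -c "
from h import *
to([500,0,184.4],-.06);print(read_state()['wrist_torque'])
s=cam('scene');save(s,'in2.png',(170,230,280,340),10)"
```

```text
clk 11.47 pos [494.3   0.9 184.5] yaw -0.0618 tilt [ 0.0003 -0.0001] delta [5.8 0.5 0.1] dyaw -0.002 F [-0.56 -1.46 -2.03] j [ 0.33  0.23 -0.41  0.   -0.93  1.18]
[-0.08639057 -0.00698356 -0.05171594]
```

View pics/in2.png

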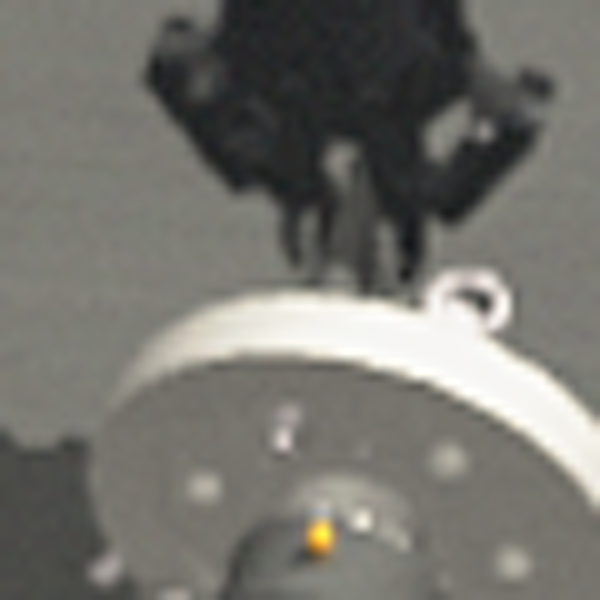

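The tip now shows out of the web's back at crop (285,425), so the nose is through the hole. I'll find the shoulder contact.

Emit:
{"name": "apply_moves", "arguments": {"rows": [{"hand": -1,"delta_pos": [1,0,0],"yaw": 0},{"hand": -1,"delta_pos": [2,0,0],"yaw": 0},{"hand": -1,"delta_pos": [3,0,0],"yaw": 0},{"hand": -1,"delta_pos": [3,0,0],"yaw": 0}]}}

```text
clock: 11.85
position: [495.7, 0.6, 184.1]
ee_rot: [1.0, -0.031, -0.002, 0.0]
contact_force: [-4.2, 0.7, -1.9]
gripper_width: 18.3
grasp_force: 59.2
```

```bash
python3 -c "
from h import *
to([500,0,184.4],-.06);print(read_state()['wrist_torque'])"
```

```text
clk 11.85 pos [495.7   0.6 184.1] yaw -0.0619 tilt [-0.0031 -0.0002] delta [ 4.3  0.3 -0.3] dyaw -0.002 F [-4.24  0.71 -1.93] j [ 0.33  0.24 -0.41 -0.   -0.93  1.18]
[0.28134328 1.13386676 0.09012504]
```

```bash
python3 -c "
import numpy as np
f0=-0.383
c=np.array([0.,0.])
P=lambda f:np.array([-52*(np.sin(f)-np.sin(f0)),-52*(np.cos(f)-np.cos(f0))])
for k in range(19):
    rows=[(P(f0+np.radians(20*k+20*(i+1)/6))-c).round(1) for i in range(6)]
    print(k,[r.tolist() for r in rows]); c=c+rows[-1]
"
```

```text
0 [[-2.8, -1.0], [-5.7, -1.9], [-8.7, -2.6], [-11.6, -3.2], [-14.6, -3.5], [-17.7, -3.7]]
1 [[-3.0, -0.1], [-6.0, 0.1], [-9.0, 0.4], [-12.0, 1.0], [-14.9, 1.6], [-17.8, 2.5]]
2 [[-2.9, 1.0], [-5.7, 2.2], [-8.4, 3.5], [-11.0, 5.0], [-13.6, 6.7], [-16.0, 8.5]]
3 [[-2.3, 1.9], [-4.5, 4.0], [-6.6, 6.2], [-8.6, 8.5], [-10.4, 10.9], [-12.1, 13.4]]
4 [[-1.5, 2.6], [-2.9, 5.3], [-4.1, 8.1], [-5.1, 10.9], [-6.0, 13.8], [-6.7, 16.8]]
5 [[-0.5, 2.9], [-0.9, 5.9], [-1.1, 9.0], [-1.1, 12.0], [-1.0, 15.0], [-0.6, 18.0]]
6 [[0.5, 3.0], [1.2, 5.9], [2.0, 8.8], [3.0, 11.7], [4.2, 14.5], [5.6, 17.2]]
7 [[1.5, 2.6], [3.1, 5.2], [4.9, 7.6], [6.9, 9.9], [8.9, 12.1], [11.1, 14.2]]
8 [[2.3, 2.0], [4.7, 3.8], [7.3, 5.5], [9.9, 7.0], [12.6, 8.4], [15.3, 9.6]]
9 [[2.9, 1.0], [5.8, 1.9], [8.7, 2.6], [11.7, 3.1], [14.7, 3.5], [17.7, 3.7]]
10 [[3.0, 0.0], [6.0, -0.1], [9.1, -0.5], [12.0, -1.0], [15.0, -1.7], [17.9, -2.5]]
11 [[2.8, -1.0], [5.6, -2.2], [8.3, -3.6], [11.0, -5.1], [13.5, -6.7], [15.9, -8.5]]
12 [[2.3, -2.0], [4.6, -4.0], [6.6, -6.2], [8.6, -8.5], [10.4, -10.9], [12.1, -13.5]]
13 [[1.5, -2.6], [2.9, -5.3], [4.1, -8.0], [5.1, -10.9], [6.0, -13.8], [6.7, -16.7]]
14 [[0.6, -3.0], [0.9, -6.0], [1.1, -9.0], [1.2, -12.0], [1.0, -15.0], [0.7, -18.1]]
15 [[-0.6, -2.9], [-1.2, -5.9], [-2.1, -8.8], [-3.1, -11.6], [-4.3, -14.4], [-5.6, -17.1]]
16 [[-1.5, -2.7], [-3.2, -5.2], [-5.0, -7.6], [-6.9, -9.9], [-9.0, -12.2], [-11.2, -14.2]]
17 [[-2.3, -2.0], [-4.7, -3.8], [-7.2, -5.5], [-9.8, -7.0], [-12.5, -8.4], [-15.3, -9.6]]
18 [[-2.8, -1.0], [-5.7, -1.9], [-8.7, -2.6], [-11.6, -3.2], [-14.6, -3.5], [-17.7, -3.7]]
```

Emit:
{"name": "apply_moves", "arguments": {"rows": [{"hand": -1,"delta_pos": [-1.5,0,0],"yaw": 0},{"hand": -1,"delta_pos": [-3,0,0],"yaw": 0},{"hand": -1,"delta_pos": [-3,0,0],"yaw": 0}]}}

```text
clock: 12.1
position: [494.1, 0.8, 184.8]
ee_rot: [1.0, -0.031, 0.001, -0.0]
contact_force: [-0.5, -1.1, -2.1]
gripper_width: 18.0
grasp_force: 59.1
```

Emit:
{"name": "apply_moves", "arguments": {"rows": [{"hand": -1,"delta_pos": [0,-2.8,-1.0],"yaw": 0},{"hand": -1,"delta_pos": [0,-5.7,-1.9],"yaw": 0},{"hand": -1,"delta_pos": [0,-8.7,-2.6],"yaw": 0},{"hand": -1,"delta_pos": [0,-11.6,-3.2],"yaw": 0},{"hand": -1,"delta_pos": [0,-14.6,-3.5],"yaw": 0},{"hand": -1,"delta_pos": [0,-17.7,-3.7],"yaw": 0}]}}

```text
clock: 12.6
position: [494.5, 17.4, 188.1]
ee_rot: [0.999, -0.032, -0.001, 0.001]
contact_force: [0.3, -5.9, -2.7]
gripper_width: 18.2
grasp_force: 59.8
```

Emit:
{"name": "apply_moves", "arguments": {"rows": [{"hand": -1,"delta_pos": [0,-3.0,-0.1],"yaw": 0},{"hand": -1,"delta_pos": [0,-6.0,0.1],"yaw": 0},{"hand": -1,"delta_pos": [0,-9.0,0.4],"yaw": 0},{"hand": -1,"delta_pos": [0,-12.0,1.0],"yaw": 0},{"hand": -1,"delta_pos": [0,-14.9,1.6],"yaw": 0},{"hand": -1,"delta_pos": [0,-17.8,2.5],"yaw": 0}]}}

```text
clock: 13.1
position: [495.8, 36.0, 185.7]
ee_rot: [1.0, -0.031, -0.0, 0.0]
contact_force: [-0.5, -3.6, -1.7]
gripper_width: 18.5
grasp_force: 59.9
```

```bash
python3 -c "
from h import *
to([500,0,184.4],-.06);print(read_state()['wrist_torque'])"
```

```text
clk 13.1 pos [495.8  36.  185.7] yaw -0.0626 tilt [-0.0006 -0.0007] delta [ 6.4 35.6  1.4] dyaw -0.003 F [-0.54 -3.59 -1.71] j [ 0.4   0.24 -0.4   0.   -0.93  1.11]
[-1.27456096  0.22975709 -0.29264163]
```

Emit:
{"name": "apply_moves", "arguments": {"rows": [{"hand": -1,"delta_pos": [0,-2.9,1.0],"yaw": 0},{"hand": -1,"delta_pos": [0,-5.7,2.2],"yaw": 0},{"hand": -1,"delta_pos": [0,-8.4,3.5],"yaw": 0},{"hand": -1,"delta_pos": [0,-11.0,5.0],"yaw": 0},{"hand": -1,"delta_pos": [0,-13.6,6.7],"yaw": 0},{"hand": -1,"delta_pos": [0,-16.0,8.5],"yaw": 0}]}}

```text
clock: 13.6
position: [497.2, 52.7, 177.0]
ee_rot: [1.0, -0.031, 0.0, -0.0]
contact_force: [-0.9, -4.3, -1.5]
gripper_width: 18.2
grasp_force: 59.7
```

Emit:
{"name": "apply_moves", "arguments": {"rows": [{"hand": -1,"delta_pos": [0,-2.3,1.9],"yaw": 0},{"hand": -1,"delta_pos": [0,-4.5,4.0],"yaw": 0},{"hand": -1,"delta_pos": [0,-6.6,6.2],"yaw": 0},{"hand": -1,"delta_pos": [0,-8.6,8.5],"yaw": 0},{"hand": -1,"delta_pos": [0,-10.4,10.9],"yaw": 0},{"hand": -1,"delta_pos": [0,-12.1,13.4],"yaw": 0}]}}

```text
clock: 14.1
position: [498.0, 64.7, 163.6]
ee_rot: [1.0, -0.031, 0.0, -0.0]
contact_force: [-0.4, -2.4, -2.3]
gripper_width: 18.3
grasp_force: 59.7
```

Emit:
{"name": "apply_moves", "arguments": {"rows": [{"hand": -1,"delta_pos": [0,-1.5,2.6],"yaw": 0},{"hand": -1,"delta_pos": [0,-2.9,5.3],"yaw": 0},{"hand": -1,"delta_pos": [0,-4.1,8.1],"yaw": 0},{"hand": -1,"delta_pos": [0,-5.1,10.9],"yaw": 0},{"hand": -1,"delta_pos": [0,-6.0,13.8],"yaw": 0},{"hand": -1,"delta_pos": [0,-6.7,16.8],"yaw": 0}]}}

```text
clock: 14.6
position: [498.3, 71.2, 146.8]
ee_rot: [1.0, -0.031, 0.0, -0.0]
contact_force: [0.2, -1.8, -1.1]
gripper_width: 18.4
grasp_force: 59.6
```

```bash
python3 -c "
from h import *
to([500,0,184.4],-.06);print(read_state()['wrist_torque'])"
```

```text
clk 14.6 pos [498.3  71.2 146.8] yaw -0.0617 tilt [0.0004 0.0003] delta [  6.1  71.  -37.6] dyaw -0.002 F [ 0.22 -1.75 -1.11] j [ 0.46  0.29 -0.44 -0.   -0.84  1.04]
[-0.65224525 -0.08862793 -0.14754123]
```

Emit:
{"name": "apply_moves", "arguments": {"rows": [{"hand": -1,"delta_pos": [0,-0.5,2.9],"yaw": 0},{"hand": -1,"delta_pos": [0,-0.9,5.9],"yaw": 0},{"hand": -1,"delta_pos": [0,-1.1,9.0],"yaw": 0},{"hand": -1,"delta_pos": [0,-1.1,12.0],"yaw": 0},{"hand": -1,"delta_pos": [0,-1.0,15.0],"yaw": 0},{"hand": -1,"delta_pos": [0,-0.6,18.0],"yaw": 0}]}}

```text
clock: 15.1
position: [498.4, 71.8, 128.8]
ee_rot: [1.0, -0.031, 0.0, -0.0]
contact_force: [0.3, -0.7, -0.1]
gripper_width: 18.1
grasp_force: 59.5
```

Emit:
{"name": "apply_moves", "arguments": {"rows": [{"hand": -1,"delta_pos": [0,0.5,3.0],"yaw": 0},{"hand": -1,"delta_pos": [0,1.2,5.9],"yaw": 0},{"hand": -1,"delta_pos": [0,2.0,8.8],"yaw": 0},{"hand": -1,"delta_pos": [0,3.0,11.7],"yaw": 0},{"hand": -1,"delta_pos": [0,4.2,14.5],"yaw": 0},{"hand": -1,"delta_pos": [0,5.6,17.2],"yaw": 0}]}}

```text
clock: 15.6
position: [498.1, 66.2, 111.6]
ee_rot: [1.0, -0.031, 0.0, -0.0]
contact_force: [0.1, 0.5, 0.2]
gripper_width: 18.7
grasp_force: 59.5
```

Emit:
{"name": "apply_moves", "arguments": {"rows": [{"hand": -1,"delta_pos": [0,1.5,2.6],"yaw": 0},{"hand": -1,"delta_pos": [0,3.1,5.2],"yaw": 0},{"hand": -1,"delta_pos": [0,4.9,7.6],"yaw": 0},{"hand": -1,"delta_pos": [0,6.9,9.9],"yaw": 0},{"hand": -1,"delta_pos": [0,8.9,12.1],"yaw": 0},{"hand": -1,"delta_pos": [0,11.1,14.2],"yaw": 0}]}}

```text
clock: 16.1
position: [497.4, 54.9, 97.5]
ee_rot: [1.0, -0.031, 0.0, -0.0]
contact_force: [0.6, 0.7, 0.1]
gripper_width: 18.2
grasp_force: 59.4
```

Emit:
{"name": "apply_moves", "arguments": {"rows": [{"hand": -1,"delta_pos": [0,2.3,2.0],"yaw": 0},{"hand": -1,"delta_pos": [0,4.7,3.8],"yaw": 0},{"hand": -1,"delta_pos": [0,7.3,5.5],"yaw": 0},{"hand": -1,"delta_pos": [0,9.9,7.0],"yaw": 0},{"hand": -1,"delta_pos": [0,12.6,8.4],"yaw": 0},{"hand": -1,"delta_pos": [0,15.3,9.6],"yaw": 0}]}}

```text
clock: 16.6
position: [496.4, 39.6, 87.9]
ee_rot: [1.0, -0.031, 0.0, -0.0]
contact_force: [0.5, 2.3, -0.3]
gripper_width: 18.1
grasp_force: 59.4
```

```bash
python3 -c "
from h import *
to([500,0,184.4],-.06);print(read_state()['wrist_torque'])"
```

```text
clk 16.6 pos [496.4  39.6  87.9] yaw -0.0615 tilt [0.0005 0.0003] delta [  6.   39.3 -96.5] dyaw -0.001 F [ 0.55  2.26 -0.31] j [ 0.41  0.37 -0.51 -0.   -0.68  1.1 ]
[ 0.64065157 -0.20312438  0.17244675]
```

Emit:
{"name": "apply_moves", "arguments": {"rows": [{"hand": -1,"delta_pos": [0,2.9,1.0],"yaw": 0},{"hand": -1,"delta_pos": [0,5.8,1.9],"yaw": 0},{"hand": -1,"delta_pos": [0,8.7,2.6],"yaw": 0},{"hand": -1,"delta_pos": [0,11.7,3.1],"yaw": 0},{"hand": -1,"delta_pos": [0,14.7,3.5],"yaw": 0},{"hand": -1,"delta_pos": [0,17.7,3.7],"yaw": 0}]}}

```text
clock: 17.1
position: [495.2, 21.9, 84.2]
ee_rot: [1.0, -0.031, 0.0, -0.0]
contact_force: [0.6, 3.6, -1.3]
gripper_width: 18.1
grasp_force: 59.3
```

Emit:
{"name": "apply_moves", "arguments": {"rows": [{"hand": -1,"delta_pos": [0,3.0,0.0],"yaw": 0},{"hand": -1,"delta_pos": [0,6.0,-0.1],"yaw": 0},{"hand": -1,"delta_pos": [0,9.1,-0.5],"yaw": 0},{"hand": -1,"delta_pos": [0,12.0,-1.0],"yaw": 0},{"hand": -1,"delta_pos": [0,15.0,-1.7],"yaw": 0},{"hand": -1,"delta_pos": [0,17.9,-2.5],"yaw": 0}]}}

```text
clock: 17.6
position: [494.0, 4.0, 86.7]
ee_rot: [1.0, -0.031, -0.0, -0.0]
contact_force: [0.3, 4.5, -2.2]
gripper_width: 18.2
grasp_force: 59.3
```

Emit:
{"name": "apply_moves", "arguments": {"rows": [{"hand": -1,"delta_pos": [0,2.8,-1.0],"yaw": 0},{"hand": -1,"delta_pos": [0,5.6,-2.2],"yaw": 0},{"hand": -1,"delta_pos": [0,8.3,-3.6],"yaw": 0},{"hand": -1,"delta_pos": [0,11.0,-5.1],"yaw": 0},{"hand": -1,"delta_pos": [0,13.5,-6.7],"yaw": 0},{"hand": -1,"delta_pos": [0,15.9,-8.5],"yaw": 0}]}}

```text
clock: 18.1
position: [492.8, -11.6, 95.0]
ee_rot: [1.0, -0.031, -0.0, -0.0]
contact_force: [0.9, 6.1, -3.0]
gripper_width: 18.0
grasp_force: 59.3
```

Emit:
{"name": "apply_moves", "arguments": {"rows": [{"hand": -1,"delta_pos": [0,2.3,-2.0],"yaw": 0},{"hand": -1,"delta_pos": [0,4.6,-4.0],"yaw": 0},{"hand": -1,"delta_pos": [0,6.6,-6.2],"yaw": 0},{"hand": -1,"delta_pos": [0,8.6,-8.5],"yaw": 0},{"hand": -1,"delta_pos": [0,10.4,-10.9],"yaw": 0},{"hand": -1,"delta_pos": [0,12.1,-13.5],"yaw": 0}]}}

```text
clock: 18.6
position: [491.5, -23.6, 108.0]
ee_rot: [1.0, -0.031, -0.001, -0.0]
contact_force: [2.0, 6.3, -6.4]
gripper_width: 18.3
grasp_force: 59.2
```

```bash
python3 -c "
from h import *
to([500,0,184.4],-.06);print(read_state()['wrist_torque'])"
```

```text
clk 18.6 pos [491.5 -23.6 108. ] yaw -0.0617 tilt [-0.0019  0.0006] delta [  6.8 -24.1 -76.4] dyaw -0.002 F [ 2.01  6.32 -6.36] j [ 0.28  0.33 -0.51 -0.   -0.73  1.23]
[ 1.81303258 -0.14542327  0.50868524]
```

Emit:
{"name": "apply_moves", "arguments": {"rows": [{"hand": -1,"delta_pos": [0,1.5,-2.6],"yaw": 0},{"hand": -1,"delta_pos": [0,2.9,-5.3],"yaw": 0},{"hand": -1,"delta_pos": [0,4.1,-8.0],"yaw": 0},{"hand": -1,"delta_pos": [0,5.1,-10.9],"yaw": 0},{"hand": -1,"delta_pos": [0,6.0,-13.8],"yaw": 0},{"hand": -1,"delta_pos": [0,6.7,-16.7],"yaw": 0}]}}

```text
clock: 19.1
position: [490.2, -30.6, 124.0]
ee_rot: [1.0, -0.031, -0.002, -0.0]
contact_force: [2.4, 4.7, -9.5]
gripper_width: 18.0
grasp_force: 58.8
```

Emit:
{"name": "apply_moves", "arguments": {"rows": [{"hand": -1,"delta_pos": [0,0.6,-3.0],"yaw": 0},{"hand": -1,"delta_pos": [0,0.9,-6.0],"yaw": 0},{"hand": -1,"delta_pos": [0,1.1,-9.0],"yaw": 0},{"hand": -1,"delta_pos": [0,1.2,-12.0],"yaw": 0},{"hand": -1,"delta_pos": [0,1.0,-15.0],"yaw": 0},{"hand": -1,"delta_pos": [0,0.7,-18.1],"yaw": 0}]}}

```text
clock: 19.6
position: [491.0, -31.7, 143.3]
ee_rot: [1.0, -0.031, -0.001, 0.0]
contact_force: [1.3, 0.4, -8.1]
gripper_width: 18.3
grasp_force: 58.9
```

Emit:
{"name": "apply_moves", "arguments": {"rows": [{"hand": -1,"delta_pos": [0,-0.6,-2.9],"yaw": 0},{"hand": -1,"delta_pos": [0,-1.2,-5.9],"yaw": 0},{"hand": -1,"delta_pos": [0,-2.1,-8.8],"yaw": 0},{"hand": -1,"delta_pos": [0,-3.1,-11.6],"yaw": 0},{"hand": -1,"delta_pos": [0,-4.3,-14.4],"yaw": 0},{"hand": -1,"delta_pos": [0,-5.6,-17.1],"yaw": 0}]}}

```text
clock: 20.1
position: [492.3, -27.0, 160.8]
ee_rot: [0.999, -0.032, -0.0, 0.001]
contact_force: [4.9, -12.1, -14.0]
gripper_width: 18.4
grasp_force: 63.1
```

```bash
python3 -c "
from h import *
to([500,0,184.4],-.06);print(read_state()['wrist_torque'])"
```

```text
clk 20.1 pos [492.3 -27.  160.8] yaw -0.0638 tilt [-0.0001 -0.0023] delta [  5.9 -27.4 -23.7] dyaw -0.004 F [  4.94 -12.07 -14.01] j [ 0.28  0.26 -0.45  0.   -0.87  1.23]
[-3.79919328 -1.07773846 -0.82945287]
```

```bash
python3 -c "
from h import *
t=cam('top');s=cam('scene');to([0,0,0],0)
print(nets.pinpoint('scene','flywheel_hole0')[:2],nets.pinpoint('scene','bar_tip')[:3])
a=cv2.resize(t['pixels'][130:190,265:355,::-1],(360,240),interpolation=2)
a=np.vstack([a,np.zeros((200,360,3),np.uint8)])
b=cv2.resize(s['pixels'][175:230,285:340,::-1],(440,440),interpolation=2)
cv2.imwrite('pics/jam.png',np.hstack([a,b]))"
```

```text
clk 20.2 pos [492.1 -27.2 160.9] yaw -0.064 tilt [-0.0006 -0.0026] delta [-492.8    3.9  161.2] dyaw -0.064 F [  3.34 -10.04 -10.4 ] j [ 0.28  0.26 -0.45  0.   -0.87  1.23]
[{'location': [218.2, 300.9], 'score': 0.69}, {'location': [276.5, 433.7], 'score': 0.51}] [{'location': [184.9, 256.4], 'score': 0.74}, {'location': [256.0, 199.2], 'score': 0.62}, {'location': [193.0, 225.3], 'score': 0.53}]
```

View pics/jam.png

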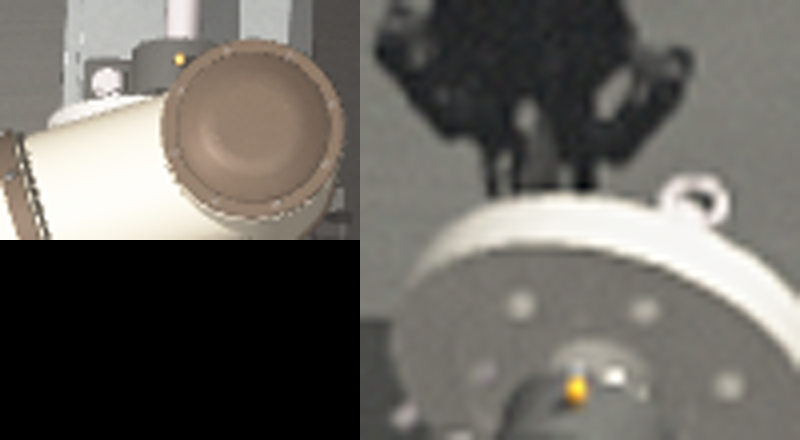

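```bash
python3 -c "
from h import *
from scipy.optimize import least_squares
s=cam('scene')
H=np.array([(213.1,305.0),(213.75,320.4),(223.1,331.3)])
yaw=-.06;ax=np.array([np.cos(yaw),np.sin(yaw),0]);left=np.array([-np.sin(yaw),np.cos(yaw),0]);c=np.array([560,16,129.9])
hole=lambda a,d:c+ax*d+52*(np.cos(a)*np.array([0,0,1])+np.sin(a)*left)
for th in np.radians(np.arange(-30,31,5)): print(round(np.degrees(th)),round(sum(min(np.linalg.norm(proj(s,hole(th+k*np.pi/3,14))-h) for k in range(6)) for h in H),2))
for a in (-70,-66,-62,-58): print(a,(proj(s,hole(np.radians(a),14)).round(1)),proj(s,hole(np.radians(a),28)).round(1),((proj(s,hole(np.radians(a),14))-[175,285])*8).round())
print(read_state()['wrist_torque'])
"
```

```text
-30 6.11
-25 9.45
-20 12.82
-15 16.2
-10 18.19
-5 18.24
0 14.9
5 11.54
10 8.18
15 4.89
20 2.02
25 2.97
30 6.11
-70 [216.2 300.3] [219.5 299.2] [330. 123.]
-66 [215.6 300.7] [218.9 299.5] [325. 125.]
-62 [215.1 301.1] [218.4 300. ] [320. 129.]
-58 [214.5 301.6] [217.8 300.4] [316. 132.]
[-2.98026625 -0.54829784 -0.64468175]
```

The wheel has stalled at about -99° while the bar went on. The bar pitched nose-down in the pads as the push turned vertical on the heavy rise. I'll wind back towards the bottom, where the hole holds the nose radially, to level the bar again.

Emit:
{"name": "apply_moves", "arguments": {"rows": [{"hand": -1,"delta_pos": [0,1.3,2.7],"yaw": 0},{"hand": -1,"delta_pos": [0,2.5,5.5],"yaw": 0},{"hand": -1,"delta_pos": [0,3.5,8.3],"yaw": 0},{"hand": -1,"delta_pos": [0,4.4,11.2],"yaw": 0},{"hand": -1,"delta_pos": [0,5.0,14.2],"yaw": 0},{"hand": -1,"delta_pos": [0,5.6,17.1],"yaw": 0}]}}

```text
clock: 20.85
position: [492.6, -29.6, 144.5]
ee_rot: [1.0, -0.03, 0.001, -0.001]
contact_force: [-7.6, 9.7, 3.2]
gripper_width: 18.0
grasp_force: 59.7
```

Emit:
{"name": "apply_moves", "arguments": {"rows": [{"hand": -1,"delta_pos": [0,0.3,3.1],"yaw": 0},{"hand": -1,"delta_pos": [0,0.5,6.1],"yaw": 0},{"hand": -1,"delta_pos": [0,0.4,9.1],"yaw": 0},{"hand": -1,"delta_pos": [0,0.2,12.1],"yaw": 0},{"hand": -1,"delta_pos": [0,-0.1,15.1],"yaw": 0},{"hand": -1,"delta_pos": [0,-0.7,18.1],"yaw": 0}]}}

```text
clock: 21.35
position: [493.5, -28.5, 127.0]
ee_rot: [1.0, -0.029, 0.002, -0.001]
contact_force: [-5.0, 6.4, 4.6]
gripper_width: 18.0
grasp_force: 60.8
```

```bash
cat > wheel.py <<'E'
from h import *
def th(lo=-30,hi=30,dbg=1):
    s=cam('scene'); g=cv2.cvtColor(s['pixels'],cv2.COLOR_RGB2GRAY).astype(float)
    big=cv2.resize(g,None,fx=8,fy=8,interpolation=cv2.INTER_CUBIC)
    yaw=-.06;ax=np.array([np.cos(yaw),np.sin(yaw),0]);left=np.array([-np.sin(yaw),np.cos(yaw),0]);c=np.array([560,16,129.9])
    def val(r,a,d=14,o=(0,0)):
        q=proj(s,c+ax*d+r*(np.cos(a)*np.array([0,0,1])+np.sin(a)*left))+np.array(o); q=np.round((q+.5)*8-.5).astype(int); return big[q[0],q[1]]
    A=np.arange(-100,80); prof=np.array([max(val(r,np.radians(a)) for r in (48,50,52,54)) for a in A]); 
    pk=[(int(A[i]),int(prof[i])) for i in range(3,len(A)-3) if prof[i]==prof[i-3:i+4].max() and prof[i]>np.median(prof)+12]
    return pk
if __name__=='__main__':
    print('peaks',th()); to([0,0,0],0); print(read_state()['wrist_torque'])
E
python3 wheel.py
```

```text
peaks [(-58, 174), (-2, 174), (56, 176)]
clk 21.4 pos [493.6 -28.4 126.6] yaw -0.0583 tilt [0.0051 0.0023] delta [-495.1    0.7  124.1] dyaw -0.058 F [-4.76  6.54  3.7 ] j [ 0.27  0.31 -0.49 -0.   -0.77  1.24]
[1.97098416 0.93831569 0.48188585]
```

Emit:
{"name": "apply_moves", "arguments": {"rows": [{"hand": -1,"delta_pos": [0,-1.6,5.8],"yaw": 0},{"hand": -1,"delta_pos": [0,-3.8,11.4],"yaw": 0},{"hand": -1,"delta_pos": [0,-6.7,16.7],"yaw": 0},{"hand": -1,"delta_pos": [0,-10.2,21.7],"yaw": 0},{"hand": -1,"delta_pos": [0,-14.2,26.2],"yaw": 0},{"hand": -1,"delta_pos": [0,-18.8,30.2],"yaw": 0}]}}

```text
clock: 21.9
position: [494.6, -11.2, 95.6]
ee_rot: [1.0, -0.031, 0.002, -0.0]
contact_force: [-0.3, 0.4, 2.7]
gripper_width: 18.2
grasp_force: 58.6
```

```bash
python3 wheel.py
```

```text
peaks [(-81, 173), (-22, 176), (37, 176)]
clk 21.95 pos [494.4 -10.7  94.8] yaw -0.061 tilt [0.0025 0.0004] delta [-494.3   19.6   93.6] dyaw -0.061 F [1.95 3.19 1.38] j [ 0.31  0.35 -0.52  0.   -0.7   1.2 ]
[ 0.63297046 -0.76943792  0.14695104]
```

Emit:
{"name": "apply_moves", "arguments": {"rows": [{"hand": -1,"delta_pos": [0,-4.9,3.4],"yaw": 0},{"hand": -1,"delta_pos": [0,-10.3,6.3],"yaw": 0},{"hand": -1,"delta_pos": [0,-15.9,8.5],"yaw": 0},{"hand": -1,"delta_pos": [0,-21.8,10.0],"yaw": 0},{"hand": -1,"delta_pos": [0,-27.8,10.9],"yaw": 0},{"hand": -1,"delta_pos": [0,-33.8,11.0],"yaw": 0},{"hand": -1,"delta_pos": [0,-33.8,11.0],"yaw": 0}]}}

```text
clock: 22.53
position: [494.9, 22.8, 84.1]
ee_rot: [1.0, -0.03, -0.0, 0.0]
contact_force: [-0.2, -1.7, 3.4]
gripper_width: 18.3
grasp_force: 59.0
```

```bash
python3 wheel.py
```

```text
peaks [(-60, 178), (0, 177), (58, 177)]
clk 22.58 pos [494.9  22.6  84.1] yaw -0.0608 tilt [-0.0005  0.0001] delta [-492.6   52.6   84.4] dyaw -0.061 F [ 0.31 -2.02  3.17] j [ 0.37  0.37 -0.52 -0.   -0.67  1.14]
[-0.39181339 -0.44604941 -0.12757276]
```

Emit:
{"name": "apply_moves", "arguments": {"rows": [{"hand": -1,"delta_pos": [1,0,1.5],"yaw": 0},{"hand": -1,"delta_pos": [3,0,3],"yaw": 0},{"hand": -1,"delta_pos": [4,0,3],"yaw": 0},{"hand": -1,"delta_pos": [4,0,3],"yaw": 0}]}}

```text
clock: 22.92
position: [497.8, 21.3, 80.6]
ee_rot: [1.0, -0.031, -0.002, 0.0]
contact_force: [-4.7, -0.3, 3.3]
gripper_width: 18.0
grasp_force: 59.1
```

```bash
python3 wheel.py
```

```text
peaks [(-61, 177), (0, 177), (58, 178)]
clk 22.97 pos [498.   21.3  80.7] yaw -0.0624 tilt [-0.0029 -0.0007] delta [-495.5   52.3   82.2] dyaw -0.062 F [-3.65  0.07  3.08] j [ 0.37  0.38 -0.52 -0.   -0.67  1.14]
[-0.35824055  0.7593001  -0.08456905]
```

Emit:
{"name": "apply_moves", "arguments": {"rows": [{"hand": -1,"delta_pos": [1.5,0,-1.5],"yaw": 0},{"hand": -1,"delta_pos": [3,0,-3],"yaw": 0},{"hand": -1,"delta_pos": [3,0,-3],"yaw": 0}]}}

```text
clock: 23.22
position: [498.7, 20.9, 82.8]
ee_rot: [0.999, -0.032, -0.004, 0.001]
contact_force: [-8.0, 0.7, 0.4]
gripper_width: 18.1
grasp_force: 58.6
```

Emit:
{"name": "apply_moves", "arguments": {"rows": [{"hand": -1,"delta_pos": [0,3.0,0.0],"yaw": 0},{"hand": -1,"delta_pos": [0,6.0,-0.1],"yaw": 0},{"hand": -1,"delta_pos": [0,9.1,-0.5],"yaw": 0},{"hand": -1,"delta_pos": [0,12.0,-1.0],"yaw": 0},{"hand": -1,"delta_pos": [0,15.0,-1.7],"yaw": 0},{"hand": -1,"delta_pos": [0,17.9,-2.5],"yaw": 0}]}}

```text
clock: 23.72
position: [497.7, 4.0, 85.2]
ee_rot: [1.0, -0.031, -0.004, 0.0]
contact_force: [-8.6, 6.6, 0.4]
gripper_width: 17.9
grasp_force: 58.9
```

```bash
python3 wheel.py
```

```text
peaks [(-45, 175), (15, 176), (73, 178)]
clk 23.77 pos [497.7   3.6  85.4] yaw -0.0616 tilt [-0.0075 -0.0003] delta [-495.9   34.2   89.1] dyaw -0.062 F [-8.81  5.01  0.88] j [ 0.33  0.38 -0.51 -0.   -0.69  1.18]
[1.28867439 2.15940309 0.30017272]
```

Emit:
{"name": "apply_moves", "arguments": {"rows": [{"hand": -1,"delta_pos": [1,2.8,-1.0],"yaw": 0},{"hand": -1,"delta_pos": [2,5.6,-2.2],"yaw": 0},{"hand": -1,"delta_pos": [3,8.3,-3.6],"yaw": 0},{"hand": -1,"delta_pos": [4,11.0,-5.1],"yaw": 0},{"hand": -1,"delta_pos": [5,13.5,-6.7],"yaw": 0},{"hand": -1,"delta_pos": [6,15.9,-8.5],"yaw": 0}]}}

```text
clock: 24.27
position: [497.1, -12.0, 92.1]
ee_rot: [0.999, -0.031, -0.01, 0.001]
contact_force: [-22.1, 15.0, 3.5]
gripper_width: 17.9
grasp_force: 60.3
```

Emit:
{"name": "apply_moves", "arguments": {"rows": [{"hand": -1,"delta_pos": [0,2.3,-2.0],"yaw": 0},{"hand": -1,"delta_pos": [0,4.6,-4.0],"yaw": 0},{"hand": -1,"delta_pos": [0,6.6,-6.2],"yaw": 0},{"hand": -1,"delta_pos": [0,8.6,-8.5],"yaw": 0},{"hand": -1,"delta_pos": [0,10.4,-10.9],"yaw": 0},{"hand": -1,"delta_pos": [0,12.1,-13.5],"yaw": 0}]}}

```text
clock: 24.77
position: [496.4, -23.5, 104.8]
ee_rot: [0.999, -0.031, -0.01, 0.0]
contact_force: [-15.9, 13.1, -2.5]
gripper_width: 18.2
grasp_force: 59.5
```

```bash
python3 wheel.py
```

```text
peaks [(-69, 175), (-11, 174), (49, 176)]
clk 24.82 pos [496.4 -23.8 105.2] yaw -0.0618 tilt [-0.0204  0.0004] delta [-494.7    6.8  115.3] dyaw -0.062 F [-16.67  11.59  -1.4 ] j [ 0.28  0.35 -0.48 -0.01 -0.76  1.24]
[3.49586627 4.61905365 0.66064967]
```

Emit:
{"name": "apply_moves", "arguments": {"rows": [{"hand": -1,"delta_pos": [0,1.1,-3.2],"yaw": 0},{"hand": -1,"delta_pos": [0,2.2,-6.4],"yaw": 0},{"hand": -1,"delta_pos": [0,3.2,-9.5],"yaw": 0},{"hand": -1,"delta_pos": [0,4.1,-12.9],"yaw": 0},{"hand": -1,"delta_pos": [0,5.0,-16.3],"yaw": 0},{"hand": -1,"delta_pos": [0,5.7,-19.2],"yaw": 0}]}}

```text
clock: 25.32
position: [495.9, -30.2, 122.9]
ee_rot: [0.999, -0.032, -0.011, 0.0]
contact_force: [-12.1, 6.5, -9.3]
gripper_width: 17.9
grasp_force: 58.9
```

```bash
python3 wheel.py
```

```text
peaks [(-53, 174), (10, 175), (67, 178)]
clk 25.37 pos [496.  -30.4 123.3] yaw -0.0638 tilt [-0.0219 -0.0003] delta [-494.1    1.1  134.2] dyaw -0.064 F [-13.05   6.27  -6.96] j [ 0.26  0.32 -0.46 -0.01 -0.8   1.25]
[1.60919716 3.81454625 0.29903076]
```

Emit:
{"name": "apply_moves", "arguments": {"rows": [{"hand": -1,"delta_pos": [4,0,0],"yaw": 0},{"hand": -1,"delta_pos": [6,0.3,-1.5],"yaw": 0},{"hand": -1,"delta_pos": [7,0.6,-3.0],"yaw": 0},{"hand": -1,"delta_pos": [8,0.9,-6.0],"yaw": 0},{"hand": -1,"delta_pos": [8,1.1,-9.0],"yaw": 0}]}}

```text
clock: 25.78
position: [496.1, -31.9, 128.4]
ee_rot: [0.999, -0.033, -0.021, 0.001]
contact_force: [-23.6, 10.5, -10.2]
gripper_width: 18.4
grasp_force: 59.1
```

```bash
python3 wheel.py
```

```text
peaks [(-45, 175), (14, 177), (72, 177)]
clk 25.83 pos [496.1 -32.1 129. ] yaw -0.0657 tilt [-0.041  -0.0007] delta [-491.5    0.   149.2] dyaw -0.066 F [-24.3    9.46  -7.03] j [ 0.26  0.33 -0.44 -0.01 -0.84  1.26]
[2.75289428 7.05779189 0.44315488]
```

Emit:
{"name": "apply_moves", "arguments": {"rows": [{"hand": -1,"delta_pos": [0,0.2,-3.0],"yaw": 0},{"hand": -1,"delta_pos": [0,0.2,-6.0],"yaw": 0},{"hand": -1,"delta_pos": [0,0,-9.0],"yaw": 0},{"hand": -1,"delta_pos": [0,-0.3,-12.0],"yaw": 0}]}}

```text
clock: 26.17
position: [498.2, -32.5, 140.9]
ee_rot: [0.999, -0.033, -0.018, 0.001]
contact_force: [-16.9, 2.8, -8.1]
gripper_width: 18.2
grasp_force: 59.0
```

```bash
python3 wheel.py
```

```text
peaks [(-95, 160), (-37, 175), (22, 173)]
clk 26.22 pos [498.5 -32.6 141.7] yaw -0.0662 tilt [-0.0361 -0.0017] delta [-4.941e+02 -2.000e-01  1.596e+02] dyaw -0.066 F [-20.07   5.13  -8.24] j [ 0.26  0.31 -0.43 -0.01 -0.87  1.26]
[1.28490425 5.88615778 0.12641387]
```

```bash
cat > fitw.py <<'E'
import numpy as np
D=np.array([[17.4,188.1,-5.9,-2.7],[36,185.7,-3.6,-1.7],[52.7,177,-4.3,-1.5],[64.7,163.6,-2.4,-2.3],[71.2,146.8,-1.8,-1.1],[71.8,128.8,-.7,-.1],[66.2,111.6,.5,.2],[54.9,97.5,.7,.1],[39.6,87.9,2.3,-.3],[21.9,84.2,3.6,-1.3],[4,86.7,4.5,-2.2],[-11.6,95,6.1,-3],[-23.6,108,6.3,-6.4],[-30.6,124,4.7,-9.5]])
fr=np.array([0.1,-2.5])
y=D[:,0]-4-16;z=D[:,1]-6.3-129.9;ph=np.unwrap(np.arctan2(y,z))
F=D[:,2:]-fr
ft=-(F[:,0]*np.cos(ph)-F[:,1]*np.sin(ph)); frad=F[:,0]*np.sin(ph)+F[:,1]*np.cos(ph)
print(np.degrees(ph).round()); print(ft.round(1)); print(frad.round(1)); print(np.hypot(y,z).round(1))
for n in (12,13,14):
    A=np.c_[np.ones(n),np.cos(ph[:n]),np.sin(ph[:n])];w,r,_,_=np.linalg.lstsq(A,ft[:n],rcond=None);print(n,w.round(2),np.hypot(w[1],w[2]).round(2),'peak at hole phi',np.degrees(np.arctan2(w[2],w[1])).round(1),np.sqrt(r/n).round(2))
E
python3 fitw.py
```

```text
[ -3.  18.  39.  58.  78.  98. 118. 138. 158. 178. 198. 217. 237. 256.]
[6.  3.8 4.1 1.5 1.8 2.3 2.6 2.2 2.9 3.5 4.1 5.1 6.6 7.9]
[ 0.1 -0.4 -2.  -2.  -1.6 -1.1 -0.9 -1.5 -1.2 -1.1 -1.6 -3.3 -3.1 -2.8]
[52.  52.  52.3 52.4 52.3 52.3 52.3 52.1 52.1 52.  52.  51.9 51.9 52. ]
12 [ 4.35  0.74 -2.41] 2.52 peak at hole phi -73.0 [0.56]
13 [ 4.46  0.74 -2.58] 2.68 peak at hole phi -73.9 [0.55]
14 [ 4.59  0.8  -2.81] 2.92 peak at hole phi -74.2 [0.59]
```

The bar is pitching again: the wheel lags 13° and the bar's nose sits low. The fit so far puts the drag peak at hole0 ≈ -74°, so the heavy side is about 16° clockwise of hole0. I'll level the bar, withdraw it, and use the neighbouring hole at +60°. There the heavy stretch is pushed sideways, which the pads hold well.

Emit:
{"name": "apply_moves", "arguments": {"rows": [{"hand": -1,"delta_pos": [-8,0,4],"yaw": 0},{"hand": -1,"delta_pos": [-16,0,9],"yaw": 0},{"hand": -1,"delta_pos": [-20,0,14],"yaw": 0},{"hand": -1,"delta_pos": [-20,0,18],"yaw": 0},{"hand": -1,"delta_pos": [-20,0,18],"yaw": 0}]}}

```text
clock: 26.63
position: [493.8, -30.1, 131.0]
ee_rot: [1.0, -0.031, 0.001, -0.0]
contact_force: [-0.6, -0.6, -1.5]
gripper_width: 18.3
grasp_force: 59.6
```

```bash
python3 wheel.py
```

```text
peaks [(-40, 173), (18, 175), (76, 179)]
clk 26.68 pos [494.  -30.  131.2] yaw -0.0614 tilt [0.002  0.0006] delta [-495.2    0.5  130.3] dyaw -0.061 F [-0.19  0.4  -1.76] j [ 0.27  0.3  -0.48 -0.   -0.79  1.24]
[ 0.00379496  0.00301654 -0.02075581]
```

Emit:
{"name": "apply_moves", "arguments": {"rows": [{"hand": -1,"delta_pos": [4,0,5],"yaw": 0},{"hand": -1,"delta_pos": [8,0,9],"yaw": 0},{"hand": -1,"delta_pos": [12,0,9],"yaw": 0},{"hand": -1,"delta_pos": [16,0,9],"yaw": 0},{"hand": -1,"delta_pos": [16,0,9],"yaw": 0}]}}

```text
clock: 27.1
position: [499.5, -31.6, 118.2]
ee_rot: [0.999, -0.032, -0.012, 0.001]
contact_force: [-18.6, 7.0, 1.7]
gripper_width: 17.8
grasp_force: 61.3
```

```bash
python3 wheel.py
```

```text
peaks [(-51, 174), (8, 177), (66, 179)]
clk 27.15 pos [499.5 -31.6 118.2] yaw -0.0643 tilt [-0.0233 -0.0006] delta [-4.977e+02  3.000e-01  1.298e+02] dyaw -0.064 F [-19.54   7.11   1.45] j [ 0.26  0.34 -0.46 -0.01 -0.8   1.25]
[1.86042751 4.84182416 0.23500407]
```

Emit:
{"name": "apply_moves", "arguments": {"rows": [{"hand": -1,"delta_pos": [-8,0,0],"yaw": 0},{"hand": -1,"delta_pos": [-16,0,0],"yaw": 0},{"hand": -1,"delta_pos": [-16,0,0],"yaw": 0},{"hand": -1,"delta_pos": [-16,0,0],"yaw": 0}]}}

```text
clock: 27.48
position: [493.6, -30.2, 122.3]
ee_rot: [1.0, -0.031, 0.001, -0.0]
contact_force: [-0.7, -0.4, -3.3]
gripper_width: 17.7
grasp_force: 60.2
```

```bash
python3 wheel.py
```

```text
peaks [(-52, 174), (8, 177), (66, 177)]
clk 27.53 pos [493.7 -30.2 122.3] yaw -0.0616 tilt [0.0015 0.0003] delta [-4.948e+02  3.000e-01  1.216e+02] dyaw -0.062 F [-0.04  0.37 -4.06] j [ 0.27  0.31 -0.49  0.   -0.77  1.24]
[-0.03445057  0.1497874  -0.02987516]
```

Emit:
{"name": "apply_moves", "arguments": {"rows": [{"hand": -1,"delta_pos": [-8,0,0],"yaw": 0},{"hand": -1,"delta_pos": [-18,0,0],"yaw": 0},{"hand": -1,"delta_pos": [-28,0,0],"yaw": 0},{"hand": -1,"delta_pos": [-40,0,0],"yaw": 0},{"hand": -1,"delta_pos": [-45,0,0],"yaw": 0},{"hand": -1,"delta_pos": [-45,-9,-25],"yaw": 0},{"hand": -1,"delta_pos": [-45,-9,-46],"yaw": 0},{"hand": -1,"delta_pos": [-45,-9,-46],"yaw": 0},{"hand": -1,"delta_pos": [-45,-9,-46],"yaw": 0}]}}

```text
clock: 28.28
position: [448.8, -18.2, 169.0]
ee_rot: [1.0, -0.031, 0.002, -0.001]
contact_force: [0.1, -0.1, -3.7]
gripper_width: 17.9
grasp_force: 60.3
```

```bash
python3 wheel.py; python3 - <<'E'
from h import *
s=cam('scene');t=cam('top');p=read_state()['position']-[0,0,6.3];ax=np.array([.998,-.0616,0])
print('nets',[(n,q,[(np.round(d['location'],1).tolist(),round(d['score'],2)) for d in nets.pinpoint(n,q)][:3]) for n in('scene','top') for q in('bar_tip','bar_shoulder')])
for d in (50,58,64,80,86,92): print(d,proj(s,p+ax*d).round(1),((proj(s,p+ax*d)-[170,285])*10).round())
save(s,'pre3.png',(170,230,285,345),10)
E
```

```text
peaks [(-51, 175), (8, 176), (66, 176)]
clk 28.33 pos [447.9 -18.5 167.9] yaw -0.0621 tilt [0.0002 0.0006] delta [-448.2    9.4  167.8] dyaw -0.062 F [-0.91 -0.66 -3.32] j [ 0.32  0.18 -0.54 -0.   -0.86  1.19]
[-0.05846614  0.07965328  0.02644009]
nets [('scene', 'bar_tip', [([183.0, 254.2], 0.74), ([192.3, 224.9], 0.58), ([203.8, 307.6], 0.5)]), ('scene', 'bar_shoulder', [([200.9, 307.6], 0.63), ([198.4, 220.6], 0.6), ([178.7, 252.9], 0.59)]), ('top', 'bar_tip', [([259.0, 407.4], 0.57), ([227.6, 444.8], 0.48)]), ('top', 'bar_shoulder', [([244.7, 210.3], 0.67), ([220.8, 448.9], 0.44), ([201.5, 188.7], 0.22)])]
50 [197.2 307.9] [272. 229.]
58 [199.  307.3] [290. 223.]
64 [200.3 306.9] [303. 219.]
80 [203.9 305.7] [339. 207.]
86 [205.2 305.2] [352. 202.]
92 [206.6 304.7] [366. 197.]
```

View pics/pre3.png

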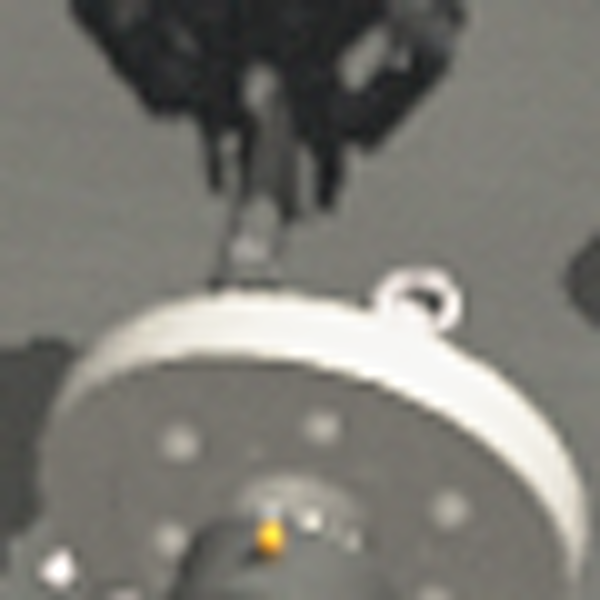

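Emit:
{"name": "apply_moves", "arguments": {"rows": [{"hand": -1,"delta_pos": [6,0,-1.5],"yaw": 0},{"hand": -1,"delta_pos": [12,0,-1.5],"yaw": 0},{"hand": -1,"delta_pos": [17,0,-1.5],"yaw": 0},{"hand": -1,"delta_pos": [21,0,-1.5],"yaw": 0},{"hand": -1,"delta_pos": [25,0,-1.5],"yaw": 0},{"hand": -1,"delta_pos": [28,0,-1.5],"yaw": 0},{"hand": -1,"delta_pos": [28,0,-1.5],"yaw": 0}]}}

```text
clock: 29.22
position: [477.0, -20.6, 169.4]
ee_rot: [1.0, -0.031, -0.0, 0.0]
contact_force: [0.9, -1.9, -2.4]
gripper_width: 17.8
grasp_force: 60.2
```

```bash
python3 wheel.py
```

```text
peaks [(-51, 174), (8, 177), (66, 176)]
clk 29.27 pos [476.9 -20.6 169.5] yaw -0.0622 tilt [ 0.0004 -0.0003] delta [-477.4    9.1  169.3] dyaw -0.062 F [ 0.05 -1.77 -3.02] j [ 0.3   0.22 -0.47  0.   -0.88  1.21]
[-0.45661777 -0.10022928 -0.11912592]
```

Emit:
{"name": "apply_moves", "arguments": {"rows": [{"hand": -1,"delta_pos": [4,0.5,0],"yaw": 0},{"hand": -1,"delta_pos": [8,0.5,0],"yaw": 0},{"hand": -1,"delta_pos": [12,0.5,0],"yaw": 0},{"hand": -1,"delta_pos": [15,0.5,0],"yaw": 0},{"hand": -1,"delta_pos": [18,0.5,0],"yaw": 0},{"hand": -1,"delta_pos": [18,0.5,0],"yaw": 0}]}}

```text
clock: 29.77
position: [495.1, -22.2, 169.6]
ee_rot: [1.0, -0.031, 0.0, 0.0]
contact_force: [-1.3, -5.3, 1.0]
gripper_width: 18.2
grasp_force: 60.0
```

```bash
python3 wheel.py
```

```text
peaks [(-54, 158), (-50, 157), (8, 177), (66, 177)]
clk 29.82 pos [495.1 -22.2 169.6] yaw -0.0623 tilt [ 0.0009 -0.0003] delta [-495.7    8.6  169.2] dyaw -0.062 F [-1.38 -4.56 -0.24] j [ 0.28  0.25 -0.43  0.   -0.89  1.22]
[-1.38832053  0.07515547 -0.28920754]
```

```bash
python3 -c "
import numpy as np
f0=np.radians(-52.3)
c=np.array([0.,0.])
P=lambda f:np.array([-52*(np.sin(f)-np.sin(f0)),-52*(np.cos(f)-np.cos(f0))])
for k in range(16):
    rows=[(P(f0+np.radians(20*k+20*(i+1)/5))-c).round(1) for i in range(5)]
    print(k,[r.tolist() for r in rows]); c=c+rows[-1]
"
```

```text
0 [[-2.3, -2.8], [-4.8, -5.4], [-7.5, -7.9], [-10.4, -10.1], [-13.4, -12.2]]
1 [[-3.1, -1.8], [-6.3, -3.4], [-9.7, -4.8], [-13.1, -5.9], [-16.7, -6.8]]
2 [[-3.5, -0.7], [-7.1, -1.1], [-10.8, -1.2], [-14.4, -1.1], [-18.0, -0.7]]
3 [[-3.6, 0.6], [-7.1, 1.4], [-10.6, 2.5], [-13.9, 3.9], [-17.2, 5.5]]
4 [[-3.2, 1.8], [-6.2, 3.8], [-9.1, 6.0], [-11.8, 8.4], [-14.3, 11.0]]
5 [[-2.4, 2.8], [-4.5, 5.7], [-6.4, 8.8], [-8.2, 12.0], [-9.7, 15.3]]
6 [[-1.2, 3.4], [-2.2, 6.9], [-3.0, 10.4], [-3.5, 14.0], [-3.8, 17.6]]
7 [[-0.0, 3.6], [0.2, 7.3], [0.7, 10.9], [1.4, 14.4], [2.4, 17.9]]
8 [[1.2, 3.4], [2.7, 6.7], [4.4, 10.0], [6.3, 13.1], [8.4, 16.0]]
9 [[2.3, 2.8], [4.8, 5.4], [7.5, 7.9], [10.4, 10.1], [13.4, 12.2]]
10 [[3.1, 1.8], [6.4, 3.4], [9.7, 4.8], [13.2, 5.9], [16.7, 6.8]]
11 [[3.5, 0.7], [7.2, 1.1], [10.8, 1.2], [14.4, 1.1], [18.0, 0.7]]
12 [[3.6, -0.6], [7.1, -1.4], [10.6, -2.5], [14.0, -3.9], [17.2, -5.5]]
13 [[3.2, -1.8], [6.2, -3.8], [9.1, -6.0], [11.8, -8.4], [14.3, -11.0]]
14 [[2.4, -2.8], [4.5, -5.7], [6.5, -8.8], [8.2, -12.0], [9.7, -15.3]]
15 [[1.2, -3.4], [2.2, -6.9], [3.0, -10.4], [3.5, -14.0], [3.8, -17.6]]
```

Emit:
{"name": "apply_moves", "arguments": {"rows": [{"hand": -1,"delta_pos": [1.5,0.9,-0.7],"yaw": 0},{"hand": -1,"delta_pos": [3,1.8,-1.4],"yaw": 0},{"hand": -1,"delta_pos": [3,1.8,-1.4],"yaw": 0}]}}

```text
clock: 30.07
position: [498.3, -23.3, 170.9]
ee_rot: [1.0, -0.031, 0.001, -0.001]
contact_force: [0.8, -0.4, -2.9]
gripper_width: 18.3
grasp_force: 60.1
```

Emit:
{"name": "apply_moves", "arguments": {"rows": [{"hand": -1,"delta_pos": [1,-2.3,-2.8],"yaw": 0},{"hand": -1,"delta_pos": [2,-4.8,-5.4],"yaw": 0},{"hand": -1,"delta_pos": [3,-7.5,-7.9],"yaw": 0},{"hand": -1,"delta_pos": [4,-10.4,-10.1],"yaw": 0},{"hand": -1,"delta_pos": [4,-13.4,-12.2],"yaw": 0}]}}

```text
clock: 30.48
position: [499.2, -12.6, 181.7]
ee_rot: [0.999, -0.032, -0.004, 0.002]
contact_force: [-2.6, -8.7, -3.2]
gripper_width: 18.2
grasp_force: 59.5
```

```bash
python3 wheel.py
```

```text
peaks [(-38, 168), (21, 175)]
clk 30.53 pos [499.7 -12.  182.3] yaw -0.0639 tilt [-0.0068 -0.0028] delta [-498.3   19.3  185.7] dyaw -0.064 F [-2.6  -6.56 -2.69] j [ 0.3   0.25 -0.4   0.   -0.93  1.2 ]
[-1.81584631  1.02265951 -0.50113412]
```

Emit:
{"name": "apply_moves", "arguments": {"rows": [{"hand": -1,"delta_pos": [0,-3.1,-1.8],"yaw": 0},{"hand": -1,"delta_pos": [0,-6.3,-3.4],"yaw": 0},{"hand": -1,"delta_pos": [0,-9.7,-4.8],"yaw": 0},{"hand": -1,"delta_pos": [0,-13.1,-5.9],"yaw": 0},{"hand": -1,"delta_pos": [0,-16.7,-6.8],"yaw": 0}]}}

```text
clock: 30.95
position: [501.0, 4.1, 189.3]
ee_rot: [0.999, -0.032, -0.003, 0.002]
contact_force: [-3.0, -9.0, -0.8]
gripper_width: 18.2
grasp_force: 59.6
```

```bash
python3 wheel.py
```

```text
peaks [(-78, 175), (-22, 172), (-18, 168), (42, 174)]
clk 31.0 pos [501.1   4.8 189.5] yaw -0.0637 tilt [-0.0056 -0.0028] delta [-498.8   36.1  192.3] dyaw -0.064 F [-2.95 -6.18 -0.85] j [ 0.33  0.24 -0.39  0.   -0.95  1.17]
[-1.85413845  0.90513016 -0.50688008]
```

Emit:
{"name": "apply_moves", "arguments": {"rows": [{"hand": -1,"delta_pos": [0,-3.5,-0.7],"yaw": 0},{"hand": -1,"delta_pos": [0,-7.1,-1.1],"yaw": 0},{"hand": -1,"delta_pos": [0,-10.8,-1.2],"yaw": 0},{"hand": -1,"delta_pos": [0,-14.4,-1.1],"yaw": 0},{"hand": -1,"delta_pos": [0,-18.0,-0.7],"yaw": 0}]}}

```text
clock: 31.42
position: [502.3, 22.2, 190.4]
ee_rot: [0.999, -0.032, -0.003, 0.002]
contact_force: [-3.7, -7.3, 1.0]
gripper_width: 18.2
grasp_force: 59.9
```

Emit:
{"name": "apply_moves", "arguments": {"rows": [{"hand": -1,"delta_pos": [0,-3.6,0.6],"yaw": 0},{"hand": -1,"delta_pos": [0,-7.1,1.4],"yaw": 0},{"hand": -1,"delta_pos": [0,-10.6,2.5],"yaw": 0},{"hand": -1,"delta_pos": [0,-13.9,3.9],"yaw": 0},{"hand": -1,"delta_pos": [0,-17.2,5.5],"yaw": 0}]}}

```text
clock: 31.83
position: [503.4, 39.7, 185.1]
ee_rot: [0.999, -0.032, -0.002, 0.001]
contact_force: [-4.1, -5.7, 1.6]
gripper_width: 18.3
grasp_force: 60.1
```

```bash
python3 wheel.py
```

```text
peaks [(-96, 176), (-35, 176), (21, 164)]
clk 31.88 pos [503.4  40.4 184.8] yaw -0.0628 tilt [-0.0048 -0.0021] delta [-499.    71.5  187.3] dyaw -0.063 F [-6.1  -2.86  1.62] j [ 0.4   0.25 -0.38  0.   -0.94  1.11]
[-1.08430752  1.20224159 -0.37826222]
```

Emit:
{"name": "apply_moves", "arguments": {"rows": [{"hand": -1,"delta_pos": [0,-3.2,1.8],"yaw": 0},{"hand": -1,"delta_pos": [0,-6.2,3.8],"yaw": 0},{"hand": -1,"delta_pos": [0,-9.1,6.0],"yaw": 0},{"hand": -1,"delta_pos": [0,-11.8,8.4],"yaw": 0},{"hand": -1,"delta_pos": [0,-14.3,11.0],"yaw": 0}]}}

```text
clock: 32.3
position: [504.2, 54.5, 174.2]
ee_rot: [1.0, -0.031, -0.002, 0.001]
contact_force: [-6.6, -3.3, 3.1]
gripper_width: 18.0
grasp_force: 60.3
```

Emit:
{"name": "apply_moves", "arguments": {"rows": [{"hand": -1,"delta_pos": [0,-2.4,2.8],"yaw": 0},{"hand": -1,"delta_pos": [0,-4.5,5.7],"yaw": 0},{"hand": -1,"delta_pos": [0,-6.4,8.8],"yaw": 0},{"hand": -1,"delta_pos": [0,-8.2,12.0],"yaw": 0},{"hand": -1,"delta_pos": [0,-9.7,15.3],"yaw": 0}]}}

```text
clock: 32.72
position: [504.8, 64.7, 158.7]
ee_rot: [1.0, -0.031, -0.002, 0.001]
contact_force: [-6.6, -1.4, 3.0]
gripper_width: 18.0
grasp_force: 60.5
```

```bash
python3 wheel.py
```

```text
peaks [(-54, 175), (7, 175), (64, 163)]
clk 32.77 pos [504.8  65.  158. ] yaw -0.062 tilt [-0.0047 -0.0009] delta [-499.    96.   160.5] dyaw -0.062 F [-4.95  0.19 -0.48] j [ 0.45  0.29 -0.41 -0.   -0.88  1.06]
[ 0.05212006  1.30759859 -0.02864352]
```

Emit:
{"name": "apply_moves", "arguments": {"rows": [{"hand": -1,"delta_pos": [0,-1.2,3.4],"yaw": 0},{"hand": -1,"delta_pos": [0,-2.2,6.9],"yaw": 0},{"hand": -1,"delta_pos": [0,-3.0,10.4],"yaw": 0},{"hand": -1,"delta_pos": [0,-3.5,14.0],"yaw": 0},{"hand": -1,"delta_pos": [0,-3.8,17.6],"yaw": 0}]}}

```text
clock: 33.18
position: [505.0, 68.8, 140.9]
ee_rot: [1.0, -0.031, -0.002, 0.0]
contact_force: [-6.5, -0.9, 2.2]
gripper_width: 18.0
grasp_force: 60.6
```

Emit:
{"name": "apply_moves", "arguments": {"rows": [{"hand": -1,"delta_pos": [0,0,3.6],"yaw": 0},{"hand": -1,"delta_pos": [0,0.2,7.3],"yaw": 0},{"hand": -1,"delta_pos": [0,0.7,10.9],"yaw": 0},{"hand": -1,"delta_pos": [0,1.4,14.4],"yaw": 0},{"hand": -1,"delta_pos": [0,2.4,17.9],"yaw": 0}]}}

```text
clock: 33.6
position: [504.9, 66.5, 122.9]
ee_rot: [1.0, -0.031, -0.002, 0.0]
contact_force: [-5.9, -0.4, 2.4]
gripper_width: 18.0
grasp_force: 60.5
```

Emit:
{"name": "apply_moves", "arguments": {"rows": [{"hand": -1,"delta_pos": [0,1.2,3.4],"yaw": 0},{"hand": -1,"delta_pos": [0,2.7,6.7],"yaw": 0},{"hand": -1,"delta_pos": [0,4.4,10.0],"yaw": 0},{"hand": -1,"delta_pos": [0,6.3,13.1],"yaw": 0},{"hand": -1,"delta_pos": [0,8.4,16.0],"yaw": 0}]}}

```text
clock: 34.02
position: [504.4, 58.1, 106.8]
ee_rot: [1.0, -0.031, -0.002, 0.0]
contact_force: [-6.0, 1.1, 0.4]
gripper_width: 18.2
grasp_force: 60.5
```

Emit:
{"name": "apply_moves", "arguments": {"rows": [{"hand": -1,"delta_pos": [0,2.3,2.8],"yaw": 0},{"hand": -1,"delta_pos": [0,4.8,5.4],"yaw": 0},{"hand": -1,"delta_pos": [0,7.5,7.9],"yaw": 0},{"hand": -1,"delta_pos": [0,10.4,10.1],"yaw": 0},{"hand": -1,"delta_pos": [0,13.4,12.2],"yaw": 0}]}}

```text
clock: 34.43
position: [503.6, 44.8, 94.7]
ee_rot: [1.0, -0.031, -0.002, 0.0]
contact_force: [-7.0, 0.0, 0.8]
gripper_width: 18.0
grasp_force: 60.6
```

```bash
python3 wheel.py
```

```text
peaks [(-93, 177), (-31, 176), (28, 172)]
clk 34.48 pos [503.5  44.2  94.3] yaw -0.0621 tilt [-0.0046 -0.0009] delta [-499.4   75.3   96.7] dyaw -0.062 F [-4.67 -0.64 -0.62] j [ 0.41  0.37 -0.49 -0.   -0.72  1.1 ]
[-0.44184292  1.0299252  -0.11105284]
```

Emit:
{"name": "apply_moves", "arguments": {"rows": [{"hand": -1,"delta_pos": [0,3.1,1.8],"yaw": 0},{"hand": -1,"delta_pos": [0,6.4,3.4],"yaw": 0},{"hand": -1,"delta_pos": [0,9.7,4.8],"yaw": 0},{"hand": -1,"delta_pos": [0,13.2,5.9],"yaw": 0},{"hand": -1,"delta_pos": [0,16.7,6.8],"yaw": 0}]}}

```text
clock: 34.9
position: [502.6, 28.2, 87.9]
ee_rot: [1.0, -0.031, -0.002, 0.0]
contact_force: [-6.1, 1.8, 0.8]
gripper_width: 17.9
grasp_force: 60.8
```

Emit:
{"name": "apply_moves", "arguments": {"rows": [{"hand": -1,"delta_pos": [0,3.5,0.7],"yaw": 0},{"hand": -1,"delta_pos": [0,7.2,1.1],"yaw": 0},{"hand": -1,"delta_pos": [0,10.8,1.2],"yaw": 0},{"hand": -1,"delta_pos": [0,14.4,1.1],"yaw": 0},{"hand": -1,"delta_pos": [0,18.0,0.7],"yaw": 0}]}}

```text
clock: 35.32
position: [501.6, 10.5, 87.3]
ee_rot: [1.0, -0.031, -0.002, 0.0]
contact_force: [-6.0, 4.0, 1.7]
gripper_width: 17.7
grasp_force: 61.0
```

Emit:
{"name": "apply_moves", "arguments": {"rows": [{"hand": -1,"delta_pos": [0,3.6,-0.6],"yaw": 0},{"hand": -1,"delta_pos": [0,7.1,-1.4],"yaw": 0},{"hand": -1,"delta_pos": [0,10.6,-2.5],"yaw": 0},{"hand": -1,"delta_pos": [0,14.0,-3.9],"yaw": 0},{"hand": -1,"delta_pos": [0,17.2,-5.5],"yaw": 0}]}}

```text
clock: 35.73
position: [500.6, -6.3, 92.8]
ee_rot: [1.0, -0.03, -0.002, -0.0]
contact_force: [-5.9, 5.8, 0.3]
gripper_width: 17.9
grasp_force: 61.3
```

```bash
python3 wheel.py; cat > fit2.py <<'E'
import numpy as np
from scipy.optimize import least_squares
exec(open('fitw.py').read().split('for n in')[0].replace('print','(lambda *a:0)'))
p1,f1=ph[:13],ft[:13]   # hole0 angle
E=np.array([[-12.6,181.7,-8.7,-3.2],[4.1,189.3,-9,-.8],[22.2,190.4,-7.3,1],[39.7,185.1,-5.7,1.6],[54.5,174.2,-3.3,3.1],[64.7,158.7,-1.4,3],[68.8,140.9,-.9,2.2],[66.5,122.9,-.4,2.4],[58.1,106.8,1.1,.4],[44.8,94.7,0,.8]]+EXTRA)
# circle centre of the grip from its own path
y=E[:,0];z=E[:,1]
c=least_squares(lambda v:np.hypot(y-v[0],z-v[1])-52,[20,136]).x
p=np.unwrap(np.arctan2(y-c[0],z-c[1])); F=E[:,2:]-[0,-2.8]
f=-(F[:,0]*np.cos(p)-F[:,1]*np.sin(p)); p2=p-np.pi/3
print('c',c.round(1),np.degrees(p).round(),f.round(1),(F[:,0]*np.sin(p)+F[:,1]*np.cos(p)).round(1))
def fit(P,Fv,S):
    A=np.c_[S,np.cos(P),np.sin(P)];w,r,*_=np.linalg.lstsq(A,Fv,rcond=None); s2=r.sum()/(len(Fv)-A.shape[1]); a=np.hypot(w[-2],w[-1]); n=np.linalg.inv(A.T@A)
    print(w.round(2),'amp',a.round(2),'rms',np.sqrt(s2).round(2),'peak hole0',np.degrees(np.arctan2(w[-1],w[-2])).round(1),'+-',np.degrees(np.sqrt(s2*n[-1,-1])/a).round(1))
fit(p1,f1,np.ones((len(p1),1)));fit(p2,f,np.ones((len(p2),1)))
S=np.zeros((len(p1)+len(p2),2));S[:len(p1),0]=1;S[len(p1):,1]=1
fit(np.r_[p1,p2],np.r_[f1,f],S)
E
echo
```

```text
peaks [(-95, 174), (-34, 176), (25, 176)]
clk 35.78 pos [500.5  -6.8  93. ] yaw -0.0612 tilt [-0.004   0.0003] delta [-499.6   23.8   95. ] dyaw -0.061 F [-6.43  2.44 -0.15] j [ 0.31  0.37 -0.5  -0.   -0.71  1.2 ]
[0.6707307  1.58662702 0.07664539]
```

```bash
sed -i 's/EXTRA/[[28.2,87.9,1.8,.8],[10.5,87.3,4,1.7],[-6.3,92.8,5.8,.3]]/' fit2.py; python3 fit2.py
```

```text
c [ 16.9 138.7] [-34. -14.   6.  26.  47.  67.  88. 108. 128. 148. 167. 187. 207.] [7.4 8.2 7.7 7.1 6.6 5.9 5.  4.8 3.2 1.9 2.5 3.4 3.8] [ 4.6  4.1  3.   1.4  1.6  0.9 -0.7 -2.  -1.1 -3.  -3.1 -5.  -5.4]
[ 4.46  0.74 -2.58] amp 2.68 rms 0.63 peak hole0 -73.9 +- 6.7
[ 5.36  0.72 -2.43] amp 2.54 rms 0.5 peak hole0 -73.5 +- 4.4
[ 4.43  5.37  0.71 -2.49] amp 2.59 rms 0.54 peak hole0 -74.0 +- 3.5
```

Emit:
{"name": "apply_moves", "arguments": {"rows": [{"hand": -1,"delta_pos": [0,3.2,-1.8],"yaw": 0},{"hand": -1,"delta_pos": [0,6.2,-3.8],"yaw": 0},{"hand": -1,"delta_pos": [0,9.1,-6.0],"yaw": 0},{"hand": -1,"delta_pos": [0,11.8,-8.4],"yaw": 0},{"hand": -1,"delta_pos": [0,14.3,-11.0],"yaw": 0}]}}

```text
clock: 36.2
position: [499.7, -20.3, 103.5]
ee_rot: [1.0, -0.03, -0.002, -0.0]
contact_force: [-6.4, 6.8, -2.8]
gripper_width: 18.5
grasp_force: 61.4
```

```bash
python3 wheel.py
```

```text
peaks [(-76, 178), (-16, 174), (43, 177)]
clk 36.25 pos [499.7 -20.7 104. ] yaw -0.0608 tilt [-0.0039  0.0008] delta [-499.6    9.8  105.9] dyaw -0.061 F [-5.8   4.73 -0.88] j [ 0.28  0.35 -0.49 -0.   -0.73  1.23]
[1.12405273 1.57062695 0.17727594]
```

Emit:
{"name": "apply_moves", "arguments": {"rows": [{"hand": -1,"delta_pos": [0,2.4,-2.8],"yaw": 0},{"hand": -1,"delta_pos": [0,4.5,-5.7],"yaw": 0},{"hand": -1,"delta_pos": [0,6.5,-8.8],"yaw": 0},{"hand": -1,"delta_pos": [0,8.2,-12.0],"yaw": 0},{"hand": -1,"delta_pos": [0,9.7,-15.3],"yaw": 0}]}}

```text
clock: 36.67
position: [499.0, -29.8, 118.4]
ee_rot: [1.0, -0.03, -0.002, -0.001]
contact_force: [-3.4, 5.8, -5.2]
gripper_width: 18.2
grasp_force: 61.2
```

```bash
python3 wheel.py
```

```text
peaks [(-57, 176), (2, 172), (61, 174)]
clk 36.72 pos [499.  -30.1 118.9] yaw -0.0607 tilt [-0.0043  0.0011] delta [-4.994e+02  4.000e-01  1.211e+02] dyaw -0.061 F [-4.33  4.63 -3.5 ] j [ 0.26  0.33 -0.47 -0.   -0.77  1.25]
[1.13631881 1.48339949 0.25992481]
```

Emit:
{"name": "apply_moves", "arguments": {"rows": [{"hand": -1,"delta_pos": [0,1.2,-3.4],"yaw": 0},{"hand": -1,"delta_pos": [0,2.2,-6.9],"yaw": 0},{"hand": -1,"delta_pos": [0,2.9,-9.5],"yaw": 0},{"hand": -1,"delta_pos": [0,3.2,-11.5],"yaw": 0},{"hand": -1,"delta_pos": [0,3.2,-11.5],"yaw": 0},{"hand": -1,"delta_pos": [0,3.2,-11.5],"yaw": 0}]}}

```text
clock: 37.22
position: [498.7, -33.4, 129.6]
ee_rot: [1.0, -0.031, -0.002, -0.0]
contact_force: [-4.1, 4.8, -5.4]
gripper_width: 17.7
grasp_force: 60.7
```

```bash
python3 wheel.py; python3 wheel.py
```

```text
peaks [(-44, 173), (16, 178), (73, 180)]
clk 37.27 pos [498.8 -33.4 129.6] yaw -0.0612 tilt [-0.0048  0.0009] delta [-499.2   -2.7  132. ] dyaw -0.061 F [-3.59  4.93 -5.88] j [ 0.26  0.31 -0.46 -0.   -0.8   1.25]
[1.03138915 1.19379723 0.22963929]
peaks [(-43, 174), (16, 177), (73, 178)]
clk 37.32 pos [498.8 -33.4 129.6] yaw -0.0612 tilt [-0.0049  0.0009] delta [-499.2   -2.7  132.1] dyaw -0.061 F [-3.54  4.36 -4.87] j [ 0.26  0.31 -0.46 -0.   -0.8   1.25]
[1.14518349 1.19855763 0.24227499]
```

```bash
python3 -c "
from h import *
print(workorder.job_done())"
```

```text
the job is handed in; nothing more can be done
None
```

I handed the job in with the heavy side about straight down (±4°) and the bar still gripped and through a hole. The flywheel had been wound more than a full turn, but not in one go: the bar pitched in the grip on the heavy rise, so I backed off and finished from the next hole.

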